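Pin the welding fixture, then gauge its guide tube and show the tip

TASK

Take the two locating pins from the rack and drop them one after the other into the two sockets of the welding fixture, each fully home. Then take the depth gauge from its cradle, push it into the sloping guide tube until its collar stops against the mouth, draw it right out again, and finish holding it level and still in the gripper with its tip about 10 cm above the middle of the reader's window; do not put it down, the job ends with the gauge in hand. Leave the other things on the table where they are.

Things in the scene. Friction and masses are not known exactly. Their poses are not given: they have to be found in the camera images.
- pin_1_centre (a point): one of two identical steel locating pins standing in the rack, 80 mm long: from below, a round shank 16 mm across and 40 mm long, a flange 28 mm across and 6 mm thick, a round grip 20 mm across and 34 mm long. The point is on the axis, half-way up (40 mm above the foot, at the flange's underside); z points up to the grip. The grip's middle is 23 mm above the point. 120 g
- pin_2_centre (a point): the other pin, the same. Either pin fits either socket
- rack: fixed aluminium pin rack, 56 x 120 x 40 mm (x, y, z), with two bores 19 mm wide and 30 mm deep at y = +35 and -35 mm, in which the pins stand at the start (feet 10 mm above the table). Origin under its middle
- socket_1 (a point): mouth centre of one of the fixture's two pin sockets: a steel block 50 x 50 mm, its top 58 mm above the table, with an upright bore 19 mm wide, 44 mm deep. The point is on the bore's axis level with the block's top; x as the fixture's, z up. A pin is home when its flange rests on the block: its centre point is then at this point, within the play
- socket_2 (a point): mouth centre of the other socket, the same, 92 mm beside the first (along the fixture's y)
- fixture: fixed welding fixture: steel base plate 225 x 150 x 12 mm, carrying the guide tube and the two socket blocks (centres at x = +90, y = +46 and -46 mm). Plate spans x -100 to +125 mm, y -75 to +75 mm. Origin on the table, z up
- tube_mouth (a point): centre of the upper, open end of the guide tube, 120 mm above the table, at x = -60, y = 0 mm of the fixture: a steel tube 32 mm outside, 15 mm bore, 90 mm long, sloping 25 degrees down from this mouth. x points along the axis into the tube (25 degrees below level, towards the socket blocks), y is level. Two saddle plates 40 mm wide carry it from below
- gauge_grip (a point): steel depth gauge, a loose rod lying level in its cradle, 55 mm above the table, 250 g. The point is on the rod's axis inside the handle; x points along the rod to the tip, z is up in the cradle. The handle is a bar 14 mm wide (y) and 20 mm high (z), from x = -70 to +35 mm; then a round collar and a round probe. Centre of mass at about x = +10 mm. Grip it at the point
- gauge_collar (a point): middle of the front face (towards the tip) of the gauge's round collar, 32 mm across, 8 mm thick, 43 mm from gauge_grip along x; this face meets the tube's mouth when the gauge is fully in. Axes as gauge_grip
- gauge_tip (a point): the end of the gauge's round probe, 10 mm across and 80 mm long from the collar, tapered over its last 3 mm; 123 mm from gauge_grip along x. Axes as gauge_grip
- cradle: fixed grey plastic cradle: base 175 x 60 x 8 mm with two notched uprights 12 mm thick, 50 mm wide: one under the handle (x -64 to -52 mm, 55 mm high), one under the probe (x +74 to +86 mm, 60 mm high); between them the gauge is clear. The gauge lifts straight up out of it. Origin on the table below gauge_grip (within 3 mm) at the start, x towards the tip
- reader_window (a point): middle of the glass window on top of the reader, a fixed black upward-looking puck 64 mm across and 50 mm high. z up
- reader: the reader; origin under its middle
- angle_long: bystander: loose piece of angle iron 160 x 40 x 40 mm, lying; origin under its middle
- angle_short: bystander: loose piece of angle iron 80 x 30 x 30 mm, lying; origin under its middle
- wrench: bystander: wrench lying flat
- hammer: bystander: hammer, 240 mm long, lying on its side
- big_nut: bystander: round nut, 38 mm across, 16 mm high, lying flat; origin under its middle
- spray_can: bystander: grey can 56 mm across, 150 mm high, standing; origin under its middle
- tack_piece: bystander: tacked steel tee, 90 x 50 mm foot, 46 mm high; origin under its middle

How it is judged:
On the way, in this order (a step that is already met when the one before it is completed fails the run):
1. one pin stands fully home in a socket (((z of pin_1_centre in the frame of socket_1 between -0.008 and 0.004 m and horizontal distance between pin_1_centre and socket_1 below 0.006 m and angle between pin_1_centre's own z axis and vertical below 0.15 rad) or (z of pin_1_centre in the frame of socket_2 between -0.008 and 0.004 m and horizontal distance between pin_1_centre and socket_2 below 0.006 m and angle between pin_1_centre's own z axis and vertical below 0.15 rad) or (z of pin_2_centre in the frame of socket_1 between -0.008 and 0.004 m and horizontal distance between pin_2_centre and socket_1 below 0.006 m and angle between pin_2_centre's own z axis and vertical below 0.15 rad) or (z of pin_2_centre in the frame of socket_2 between -0.008 and 0.004 m and horizontal distance between pin_2_centre and socket_2 below 0.006 m and angle between pin_2_centre's own z axis and vertical below 0.15 rad))), for 0.1 s.
2. both pins stand fully home, each in its own socket, let go ((((z of pin_1_centre in the frame of socket_1 between -0.008 and 0.004 m and horizontal distance between pin_1_centre and socket_1 below 0.006 m and angle between pin_1_centre's own z axis and vertical below 0.15 rad) and (z of pin_2_centre in the frame of socket_2 between -0.008 and 0.004 m and horizontal distance between pin_2_centre and socket_2 below 0.006 m and angle between pin_2_centre's own z axis and vertical below 0.15 rad)) or ((z of pin_1_centre in the frame of socket_2 between -0.008 and 0.004 m and horizontal distance between pin_1_centre and socket_2 below 0.006 m and angle between pin_1_centre's own z axis and vertical below 0.15 rad) and (z of pin_2_centre in the frame of socket_1 between -0.008 and 0.004 m and horizontal distance between pin_2_centre and socket_1 below 0.006 m and angle between pin_2_centre's own z axis and vertical below 0.15 rad))) and contact force between each of pin_1, pin_2 and the fingers below 0.1 N), for 0.1 s.
3. the gauge is in the guide tube up to its collar (x of gauge_collar in the frame of tube_mouth above -0.004 m and distance between gauge_collar and tube_mouth below 0.007 m and angle between the x axis of gauge_grip and the x axis of tube_mouth, either way round below 0.12 rad), for 0.1 s.
4. the gauge is drawn right out of the tube (x of gauge_tip in the frame of tube_mouth below -0.015 m), for 0.05 s.
At the end, for the whole second after the job is handed in: Both pins home in the two sockets (flange within about 4 mm of the block, upright within 0.15 rad); the gauge held by the fingers alone, still (under 20 mm/s), level within 0.12 rad, its tip within 20 mm of the window's middle seen from above and 60 to 140 mm above the window ((((z of pin_1_centre in the frame of socket_1 between -0.008 and 0.004 m and horizontal distance between pin_1_centre and socket_1 below 0.006 m and angle between pin_1_centre's own z axis and vertical below 0.15 rad) and (z of pin_2_centre in the frame of socket_2 between -0.008 and 0.004 m and horizontal distance between pin_2_centre and socket_2 below 0.006 m and angle between pin_2_centre's own z axis and vertical below 0.15 rad)) or ((z of pin_1_centre in the frame of socket_2 between -0.008 and 0.004 m and horizontal distance between pin_1_centre and socket_2 below 0.006 m and angle between pin_1_centre's own z axis and vertical below 0.15 rad) and (z of pin_2_centre in the frame of socket_1 between -0.008 and 0.004 m and horizontal distance between pin_2_centre and socket_1 below 0.006 m and angle between pin_2_centre's own z axis and vertical below 0.15 rad))) and horizontal distance between gauge_tip and reader_window below 0.02 m and z of gauge_tip in the frame of reader_window between 0.06 and 0.14 m and angle between gauge_grip's own x axis and vertical between 1.4508 and 1.6908 rad and linear speed of gauge below 0.02 m/s and contact force between gauge and the fingers above 2 N and contact force between gauge and fixture below 0.2 N and contact force between gauge and cradle below 0.2 N and contact force between gauge and reader below 0.2 N and contact force between gauge and rack below 0.2 N); the arm keeps its last pose, push and grip.
It fails at once if a bystander is moved by more than 50 mm (distance of any of angle_long, angle_short, wrench, hammer, big_nut, spray_can, tack_piece from where it was at the start of the episode above 0.05 m).
It also fails if it takes over 72 s, if anything falls off the work surface, if the arm or the gripper's body presses on something with over 40 N, if the wrist force passes 120 N, or if a joint passes its speed limit or range.

ROBOT

A 6-joint arm with a two-finger parallel gripper is mounted at the origin on the work surface. World frame = base frame: x ahead of the robot, y to its left, z up, the work surface at z = 0. Lengths are in m, angles in rad, forces in N, time in s.
With the tool pointing down it reaches from about 0.35 to 0.975 m from the base axis. Payload 4.9 kg.
Tool frame: the origin (TCP) lies at the very end of the fingers, on their centre line; the grasp point (between the pads) lies 19 mm behind it (bot.hold_point_z is the distance from the TCP to the grasp point, in m); x points along the fingers, y is the direction in which the jaws open and shut, and the axes are right-handed (so a half turn about x gives the same grasp; the last joint's range is limited). The gripper opens to 85 mm and grips with 20 to 120 N. Pads are 22 mm wide; open, the fingers measure 114 mm over their backs; the gripper's body (76 mm by 85 mm) begins 54 mm behind the grasp point. The pads swing forward as they close: fully open they stand 13 mm farther back than shut.
Start: joints at [1.137, 0.053, 1.613, -0, 1.476, -0.119], TCP at [0.194, 0.594, 0.231] pointing down, gripper open.
Joint ranges: [-3.01, 3.01], [-1.01, 2.22], [0.06, 2.58], [-1.02, 4.17], [0.09, 2.62], [-3.14, 3.14]. Speed limits (rad/s): [2.57, 2.57, 3.14, 3.14, 3.14, 3.14].

INTERFACE

Orientations are given as a unit quaternion [w, x, y, z].
In Python, from rig import bot, viewer gives the robot as it stands.
- The arm moves only by the tool send_rows, never from a script. Its argument "moves" is one flat list of numbers, 7 for each row, row after row: the shift along the world's x, y, z in mm, then the turn, a rotation vector about the world's x, y, z in degrees, then the opening, from -1 (shut) to 1 (fully open). In form: [x, y, z, rx, ry, rz, claw, x, y, z, rx, ry, rz, claw, ...]. A call has 1 to 12 rows; each row shifts and turns the commanded pose from where the row before left it; what a row does not reach is not made up. A row lasts 1/12 s, in which the tool goes at most 41.7 mm and 7.16 degrees, less where a joint would pass 70% of its speed; a pose out of reach is approached as far as the arm can. A call is refused whole if a number of a shift passes 41.7 or a number of a turn 7.16, either way. A call with a gripper value outside its range is refused whole. The fingers move at their own pace and stop on an object; "newtons" is the grip in N (left out, the last holds). Time passes only in rows, so rows that do not move let the fingers close. It gives the time, the measured TCP pose, the force and the opening at its end, in the units of the state.
- bot.read_state(): the state, without advancing time (a new reading comes with each control period).
- viewer.read_camera(name): name is "side" or "top" or "wrist"; returns the picture (480x640x3 uint8, red, green, blue); there is no depth.
- viewer.camera_params(name): a dict with "intrinsics" (3x3 intrinsics, pixels), "distortion" ([k1, k2, p1, p2, k3] as OpenCV has them; the pictures are not rectified), "T" (4x4, takes a point from camera to world coordinates); the wrist camera has in their place "T_tool_cam" (4x4, takes a point from camera to tool coordinates, whose origin is the TCP and whose axes are the tool frame's). Camera axes: x right, y down, z forward; pixel columns grow to the right and rows downward; lengths in m; the calibration is good to about 2 mm. A picture is of the moment at which its call begins: read the wrist's pose just before it. camera_params takes no time and is no camera call.
- bot.hand_in(): hands the job in, once; it reports no verdict.
The state is a dict: "time": time; "joint_pos": joint angles; "qvel": joint speeds; "joint_efforts": joint torques, N m; "position": TCP position; "tcp_rot": TCP orientation; "ft_force": force on the tool from outside, world axes, zero at the start; "ft_torque": the same for the moment, N m; "width": finger opening in m.
Only numpy, scipy, OpenCV 4.12 (cv2) and the standard library are available. Lean on these libraries where they do the work, as an engineer would, in place of code of your own. Each camera call takes 0.05 s, during which the arm holds its last target. There are 200 camera calls.

## Working session

There is one attempt and no reset: what is moved stays moved. The work goes in short steps, Python scripts to look and compute and a tool call to move; the robot and the scene stay as the last step left them, time stands still between calls to the robot, and variables do not carry over. Pictures are saved under pics/ and viewed, about 8 in all and at most 12, crops included, and the job is handed in when it is done.

Besides the shell and the picture viewer there is one more tool, called after "Emit:" as name(argument=value, ...) on one line, values as JSON. send_rows: Moves the arm, as the interface text tells. Its arguments: {"type":"object","properties":{"moves":{"type":"array"},"newtons":{"type":"number"}},"required":["moves"]}

```bash
ls; mkdir -p pics; python3 - <<'E'
from rig import bot, viewer
import cv2, numpy as np
print(bot.read_state(), bot.hold_point_z)
for n in ["top","side","wrist"]:
    im=viewer.read_camera(n); cv2.imwrite(f"pics/{n}0.png",im[:,:,::-1]); print(n,viewer.camera_params(n))
E
```

```text
pics
{'time': 0.0, 'joint_pos': array([ 1.13697449e+00,  5.33426282e-02,  1.61426898e+00, -1.93464878e-05,
        1.47600722e+00, -1.18991487e-01]), 'qvel': array([ 0.00270477,  0.00135759,  0.00087333,  0.00028644, -0.00050305,
       -0.00160611]), 'joint_efforts': array([ 1.46449594e-03, -3.93670249e+01, -3.70186293e+01,  7.36181300e-05,
        6.58624631e-03,  1.47062991e-05]), 'position': array([0.19327391, 0.59371885, 0.23008679]), 'tcp_rot': array([ 0.69817477,  0.11015848,  0.69855266, -0.11154053]), 'ft_force': array([ 0.00133588, -0.22354886,  0.16358212]), 'ft_torque': array([0.00088813, 0.00345585, 0.04103135]), 'width': 0.08546157349544779} 0.0187
top {'intrinsics': array([[600.34197009,   0.        , 323.98146562],
       [  0.        , 600.34197009, 242.58623211],
       [  0.        ,   0.        ,   1.        ]]), 'distortion': array([0.02314695, 0.        , 0.        , 0.        , 0.        ]), 'T': array([[ 0.00200476, -0.9878894 ,  0.15514678,  0.33901635],
       [-0.99997863, -0.00294594, -0.00583673,  0.02859093],
       [ 0.0062231 , -0.15513176, -0.98787419
[... 512 characters left out ...]
16,  0.8260864 ],
       [ 0.        ,  0.        ,  0.        ,  1.        ]])}
wrist {'intrinsics': array([[347.85829041,   0.        , 318.98372193],
       [  0.        , 347.85829041, 244.09322799],
       [  0.        ,   0.        ,   1.        ]]), 'distortion': array([-0.06978743,  0.        ,  0.        ,  0.        ,  0.        ]), 'T_tool_cam': array([[-1.03497600e-03, -3.22703785e-01,  9.46499443e-01,
        -1.42580632e-01],
       [ 9.99999326e-01, -8.32653562e-04,  8.09588266e-04,
         8.97346023e-06],
       [ 5.26848936e-04,  9.46499643e-01,  3.22704429e-01,
        -8.24085005e-02],
       [ 0.00000000e+00,  0.00000000e+00,  0.00000000e+00,
         1.00000000e+00]])}
```

View pics/top0.png

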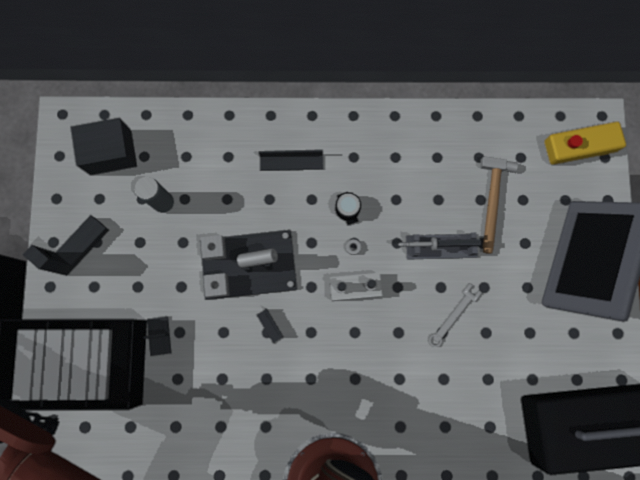

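View pics/side0.png

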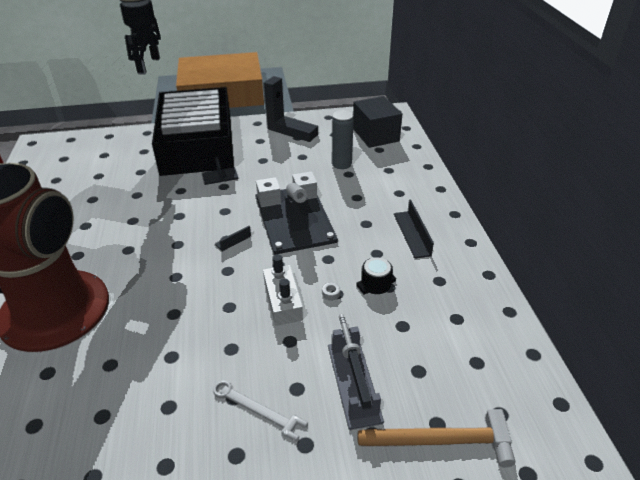

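The top view shows the fixture near (250,265), with its sockets on the left at (210,245) and (213,285) and the tube mouth at about (272,255). The rack pins are near (340,288) and (372,284), the gauge runs from its tip at (395,243) to about (485,243), and the reader is at (348,205). I'll zoom in for pixel-accurate points.

```bash
cat > h.py <<'E'
import numpy as np, cv2
from scipy.spatial.transform import Rotation as R
from rig import bot, viewer
def Rq(q): return R.from_quat(np.r_[q[1:],q[0]]).as_matrix()
def cam(n,st=None):
    p=viewer.camera_params(n)
    if n=="wrist":
        T=np.eye(4); T[:3,:3]=Rq(st["tcp_rot"]); T[:3,3]=st["position"]; T=T@p["T_tool_cam"]
    else: T=p["T"]
    return p["intrinsics"],p["distortion"],T
def ray(c,uv):
    K,D,T=c; u=cv2.undistortPoints(np.array([[uv]],float),K,D)[0,0]
    return T[:3,3],T[:3,:3]@np.r_[u,1]
def onz(c,uv,z):
    o,d=ray(c,uv); return (o+d*(z-o[2])/d[2]).round(4)
def proj(c,P):
    K,D,T=c; Q=(np.atleast_2d(P)-T[:3,3])@T[:3,:3]
    return cv2.projectPoints(Q,np.zeros(3),np.zeros(3),K,D)[0][:,0]
def tri(rs):
    A=0;b=0
    for o,d in rs:
        d=d/np.linalg.norm(d); M=np.eye(3)-np.outer(d,d); A=A+M; b=b+M@o
    return np.linalg.solve(A,b)
def snap(n,f):
    st=bot.read_state(); im=viewer.read_camera(n)[:,:,::-1].copy(); cv2.imwrite(f"pics/{f}.png",im); return st,im
E
python3 - <<'E'
from h import *
t=cv2.imread("pics/top0.png"); s=cv2.imread("pics/side0.png")
a=cv2.resize(t[185:305,190:500],None,fx=2.58,fy=2.58,interpolation=cv2.INTER_CUBIC)
b=cv2.resize(s[165:295,215:405],None,fx=2.1,fy=2.1,interpolation=cv2.INTER_CUBIC)
d=cv2.resize(s[300:435,315:505],None,fx=2.1,fy=2.1,interpolation=cv2.INTER_CUBIC)
W=np.zeros((310+284,800,3),np.uint8); W[:a.shape[0],:a.shape[1]]=a[:,:800]
W[310:310+b.shape[0],:b.shape[1]]=b; W[310:310+d.shape[0],400:400+d.shape[1]]=d
W=np.clip(W.astype(float)*1.6,0,255).astype(np.uint8)
cv2.imwrite("pics/z1.png",W)
E
```

```text
(no output)
```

View pics/z1.png

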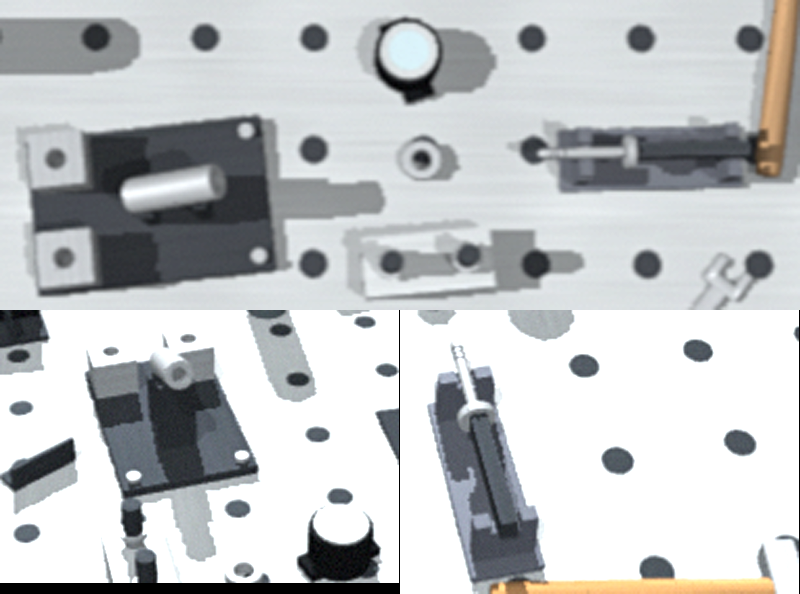

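Zoom (scale 2.58): socket holes at top pixels (211.7,246.2) and (214.8,285), mouth at about (275,255.5), window at (348.1,204.4), gauge tip at (399.3,244.3).

```bash
python3 - <<'E'
from h import *
t=cam("top"); s=cam("side")
T=lambda x,y:(190+x/2.58,185+y/2.58); S=lambda x,y:(215+x/2.1,165+(y-310)/2.1); S2=lambda x,y:(315+(x-400)/2.1,300+(y-310)/2.1)
s1=onz(t,T(56,158),.058); s2=onz(t,T(64,258),.058)
print("sock",s1,s2,np.linalg.norm(s1-s2))
print("sock side",onz(s,S(111,351),.058),onz(s,S(188,339),.058))
m=(s1+s2)/2; y=(s1-s2)/np.linalg.norm(s1-s2)
for sg in (1,-1):
    yy=y*sg; x=np.array([yy[1],-yy[0],0]); 
    if x[1]>0: o=m-.09*x; print("fix origin",o,"yaw",np.degrees(np.arctan2(x[1],x[0])),"mouth",(o-.06*x)[:2],"y sgn",sg)
print("plate corners",[onz(t,T(*p),.012) for p in [(262,117),(276,268),(40,292)]])
print("mouth tri",tri([ray(t,T(219,182)),ray(s,S(178,374))]))
print("window",onz(t,T(408,50),.05),onz(s,(376.5,267),.05))
print("tip",tri([ray(t,T(540,153)),ray(s,S2(457,347))]),onz(t,T(540,153),.055))
print("collar",onz(t,T(631,150),.055),"hend",onz(t,T(752,147),.065))
print("rack corners",[onz(t,T(*p),.04) for p in [(362,253),(488,232),(495,286),(367,297)]])
print("pin tops",onz(t,T(391,258),.09),onz(t,T(468,250),.09), "side",onz(s,(278,260),.09),onz(s,(284.5,284),.09))
print("nut",onz(t,T(422,158),.016))
E
```

```text
sock [0.5516 0.2872 0.058 ] [0.4593 0.2771 0.058 ] 0.09285095583783723
sock side [0.4618 0.2771 0.058 ] [0.5527 0.2859 0.058 ]
fix origin [0.51523988 0.19268404 0.058     ] yaw 96.24478972737114 mouth [0.52176647 0.13304006] y sgn -1
plate corners [array([0.5988, 0.1001, 0.012 ]), array([0.4542, 0.0854, 0.012 ]), array([0.4313, 0.3066, 0.012 ])]
mouth tri [0.52179565 0.13186309 0.12261765]
window [ 0.6563 -0.0382  0.05  ] [ 0.6552 -0.0399  0.05  ]
tip [ 0.55976206 -0.16060176  0.0494917 ] [ 0.558  -0.1598  0.055 ]
collar [ 0.5611 -0.2442  0.055 ] hend [ 0.5627 -0.3536  0.065 ]
rack corners [array([0.4661, 0.0048, 0.04  ]), array([ 0.486 , -0.1122,  0.04  ]), array([ 0.4359, -0.118 ,  0.04  ]), array([4.255e-01, 2.000e-04, 4.000e-02])]
pin tops [ 0.4573 -0.0203  0.09  ] [ 0.4646 -0.0892  0.09  ] side [ 0.4572 -0.0282  0.09  ] [ 0.4625 -0.0958  0.09  ]
nut [ 0.5589 -0.0526  0.016 ]
```

```bash
cat >> h.py <<'E'
def down(yaw,sg=1):
    y=sg*np.array([np.cos(np.radians(yaw)),np.sin(np.radians(yaw)),0]); x=np.array([0,0,-1.]); return np.c_[x,y,np.cross(x,y)]
def to(P,M,st=None):
    st=st or bot.read_state(); M0=Rq(st["tcp_rot"])
    return ((np.array(P)-st["position"])*1e3).round(2), np.degrees(R.from_matrix(M@M0.T).as_rotvec()).round(2)
E
python3 - <<'E'
from h import *
st=bot.read_state(); print(Rq(st["tcp_rot"]).round(3))
for sg in(1,-1): print(sg,to([.46,-.058,.28],down(6,sg)))
E
```

```text
[[-0.001  0.31   0.951]
 [-0.001  0.951 -0.31 ]
 [-1.    -0.002 -0.   ]]
1 (array([ 266.7 , -651.86,   49.64]), array([ 5.000e-02, -8.000e-02, -6.596e+01]))
-1 (array([ 266.7 , -651.86,   49.64]), array([9.0000e-02, 6.0000e-02, 1.1404e+02]))
```

Emit:
send_rows(moves=[15.7,-36.7,2.9,0,0,-3.88,1,15.7,-36.7,2.9,0,0,-3.88,1,15.7,-36.7,2.9,0,0,-3.88,1,15.7,-36.7,2.9,0,0,-3.88,1,15.7,-36.7,2.9,0,0,-3.88,1,15.7,-36.7,2.9,0,0,-3.88,1,15.7,-36.7,2.9,0,0,-3.88,1,15.7,-36.7,2.9,0,0,-3.88,1,15.7,-36.7,2.9,0,0,-3.88,1,15.7,-36.7,2.9,0,0,-3.88,1,15.7,-36.7,2.9,0,0,-3.88,1,15.7,-36.7,2.9,0,0,-3.88,1])

```text
time: 1.15
position: [0.382, 0.152, 0.2661]
tcp_rot: [0.597, 0.379, 0.597, -0.379]
ft_force: [-0.4, 0.1, 0.1]
width: 0.0853
```

Emit:
send_rows(moves=[15.7,-36.7,2.9,0,0,-3.88,1,15.7,-36.7,2.9,0,0,-3.88,1,15.7,-36.7,2.9,0,0,-3.88,1,15.7,-36.7,2.9,0,0,-3.88,1,15.7,-36.7,2.9,0,0,-3.88,1,0,0,0,0,0,0,1,0,0,0,0,0,0,1])

```text
time: 1.73
position: [0.4606, -0.0314, 0.2802]
tcp_rot: [0.524, 0.474, 0.525, -0.474]
ft_force: [-0.1, 0.8, 0.1]
width: 0.0854
```

```bash
python3 - <<'E'
from h import *
st,im=snap("wrist","w1"); print(st["time"],st["position"],np.abs(st["qvel"]).max(),st["ft_force"])
c=cam("wrist",st); p=proj(c,[[.457,-.024,.09],[.463,-.092,.09],[.559,-.053,.016]]); print(p.round(1),to([.46,-.03,.28],down(6),st))
E
```

```text
1.7333 [ 0.46055607 -0.03137675  0.28023965] 0.05449781858772267 [-0.12090747  0.75882812  0.06543306]
[[315.5 207.4]
 [314.9 271.8]
 [397.2 225.6]] (array([-0.56,  1.38, -0.24]), array([-0.03, -0.07,  0.21]))
```

View pics/w1.png

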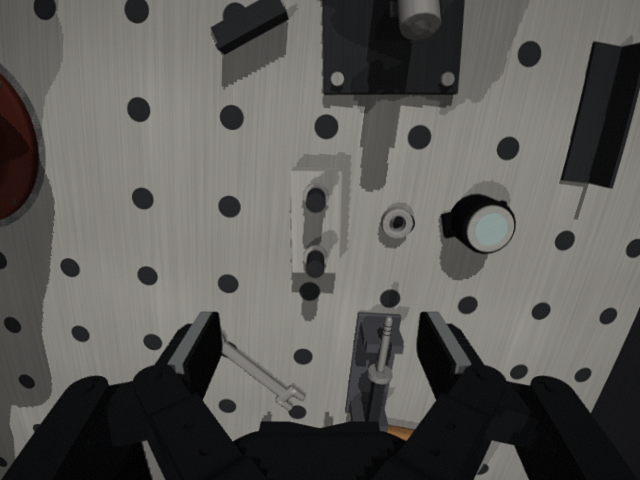

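The wrist view shows the pin grips as dark blobs at (316,200) and (315,263). They agree within about 8 px with the projected top-view estimates, and the offset is along y.

```bash
python3 - <<'E'
from h import *
im=cv2.imread("pics/w1.png"); g=cv2.cvtColor(im,cv2.COLOR_BGR2GRAY)
for (x0,y0,x1,y1) in [(296,175,336,232),(296,236,336,284)]:
    print(); print(y0)
    for v in range(y0,y1,2): print(v,' '.join('%3d'%a for a in g[v,x0:x1:2]))
E
```

```text
175
175 146 149 141 146 143 141 148 146 148 145 146 144 123 112 116 109 110 109 111 111
177 145 148 142 146 144 142 148 146 146 139 118 118 113 113 115 110 111 108 111 111
179 145 148 141 145 145 143 147 146 131 113 114 115 112 114 114 110 111 110 111 110
181 145 148 141 145 145 144 147 132 116 114 115 114 114 112 111 110 110 108 110 111
183 145 148 143 146 144 143 142 125 110 107 106 106 108 112 115 111 109 109 109 111
185 145 146 142 144 144 140 112 121 125 102  98  96 105 106 107 110 112 110 111 116
187 145 148 142 144 143 119 129 127  94  83  74  86  97 101 100 107 109 110 110 141
189 147 147 142 145 131 131 131  84  30  29  27  28  40  90  99  94 107 109 114 142
191 146 147 143 143 121 134  85  25  28  28  30  28  28  37  91  96 102 110 127 143
193 147 146 142 135 128 126  31  26  29  36  35  31  28  25  63  97  97 108 129 142
195 146 146 143 136 129 108  26  35  38  36  38  38  35  26  39  97  97 124 136 140
197 144 146 142 135 129  91  35  39  36  38  38  38  39  37  28 107 109 137 139 143
199 145 147 143 131 125  67  40  39  40  37  35  37  37  38  30 105 119 138 140 142
201 
[... 2660 characters left out ...]
  36  48 119 136 139 143 138
268 146 143 143 141  87  42  38  38  40  40  37  38  37  37  77 140 138 139 142 139
270 147 143 143 141 102  47  38  37  38  39  39  38  37  35  93 145 137 139 143 138
272 119 118 119 118 104  61  37  37  39  39  37  37  38  36  98 128 123 124 127 124
274  80  81  80  80  80  78  45  35  35  36  37  36  38  55  81  80  82  81  81  83
276  84  80  80  80  82  83  75  52  39  35  37  41  59  81  82  81  82  81  82  82
278  82  81  81  81  82  80  80  82  78  68  71  78  81  83  82  80  83  82  80  83
280  82  83  82  82  80  82  80  81  82  83  82  83  80  82  82  82  83  81  80  95
282  82  83  82  80  72  56  43  42  54  73  83  81  81  82  82  81  83  83  79 116
```

```bash
python3 - <<'E'
from h import *
st=bot.read_state(); c=cam("wrist",st)
a=onz(c,(315.6,202.2),.09); b=onz(c,(315.7,267.4),.09); print(a,b,np.linalg.norm(a-b))
for p in (a,b):print(proj(c,p+[0,0.01,0]),proj(c,p-[0,0.01,0]))
# fixture rough in this view
print(to([a[0],a[1],.09],down(6),st),to([b[0],b[1],.09],down(6),st))
E
```

```text
[ 0.4562 -0.0176  0.09  ] [ 0.4631 -0.0856  0.09  ] 0.06834917702503812
[[316.60215299 192.08132928]] [[314.55091668 212.22828948]]
[[316.6344095  258.40033239]] [[314.70992886 276.20090551]]
(array([  -4.04,   12.53, -190.12]), array([-0.04, -0.07,  0.08])) (array([   2.86,  -55.47, -190.12]), array([-0.04, -0.07,  0.08]))
```

Emit:
send_rows(moves=[-1.7,5.6,-36,0,0,0,1,-2,5,-40,0,0,0,1,0,0,-40,0,0,0,1,0,0,-40,0,0,0,1,0,0,-40,0,0,0,1,0,0,-22,0,0,0,1,0,0,0,0,0,0,1,0,0,0,0,0,0,-1,0,0,0,0,0,0,-1,0,0,0,0,0,0,-1,0,0,0,0,0,0,-1,0,0,0,0,0,0,-1], newtons=40)

```text
time: 2.78
position: [0.4581, -0.0192, 0.0645]
tcp_rot: [0.527, 0.474, 0.524, -0.472]
ft_force: [0.1, 0.2, 0.4]
width: 0.0256
```

```bash
python3 - <<'E'
from h import *
st,im=snap("wrist","w2"); print(st["time"],st["position"],st["width"],st["ft_force"])
E
```

```text
2.7833 [ 0.45805727 -0.0192155   0.06453533] 0.025632227237991637 [0.07386638 0.2305043  0.38907783]
```

View pics/w2.png

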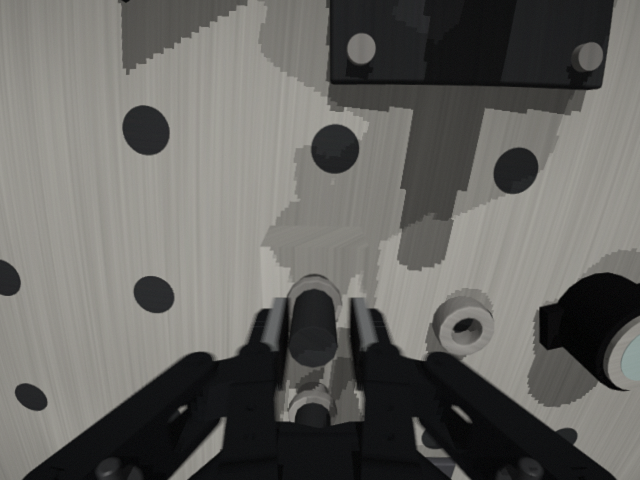

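Pin 1 is between the pads, with its top at about (313,345), and the jaws are still closing. I'll finish the close and lift.

Emit:
send_rows(moves=[0,0,0,0,0,0,-1,0,0,0,0,0,0,-1,0,0,0,0,0,0,-1,0,0,15,0,0,0,-1,0,0,30,0,0,0,-1,0,0,40,0,0,0,-1,0,0,40,0,0,0,-1,0,0,35,0,0,0,-1,0,0,0,0,0,0,-1])

```text
time: 3.58
position: [0.4608, -0.0199, 0.2322]
tcp_rot: [0.53, 0.476, 0.521, -0.47]
ft_force: [0.8, 0.8, -0.5]
width: 0.0185
```

```bash
python3 - <<'E'
from h import *
st=bot.read_state(); print(st["time"],st["position"],st["width"],st["ft_force"],to([.552,.2866,.222],down(6),st))
E
```

```text
3.5833 [ 0.46080839 -0.01990907  0.23221148] 0.01848449376970863 [ 0.76355191  0.76672994 -0.50231407] (array([ 91.19, 306.51, -10.21]), array([0.18, 0.88, 0.  ]))
```

Emit:
send_rows(moves=[0,0,0,0,0,0,-1,0,0,0,0,0,0,-1])

```text
time: 3.75
position: [0.4562, -0.019, 0.2218]
tcp_rot: [0.525, 0.473, 0.526, -0.473]
ft_force: [-0.3, -0.1, -1.8]
width: 0.0187
```

```bash
python3 - <<'E'
from h import *
st,im=snap("wrist","w3"); print(st["time"],st["position"],st["width"],st["ft_force"],np.abs(st["qvel"]).max(),to([.552,.2866,.222],down(6),st))
cv2.imwrite("pics/w3c.png",im[180:480,120:520])
E
```

```text
3.75 [ 0.4562166  -0.01895811  0.22180244] 0.018684312580984245 [-0.26768553 -0.09487179 -1.83405651] 0.03629438316635498 (array([9.5780e+01, 3.0556e+02, 2.0000e-01]), array([-0.01, -0.06, -0.  ]))
```

View pics/w3c.png

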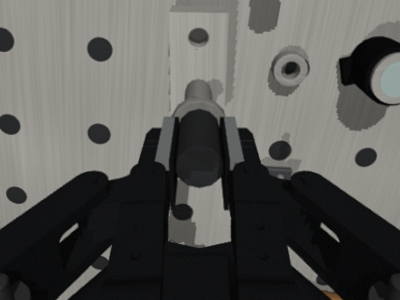

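The pin hangs upright and centred between the pads, with its top disc at about (323,343) full-frame and the empty rack bore at (318,217). Next I carry it over to socket A.

Emit:
send_rows(moves=[4.8,15.3,0,0,0,0,-1,9.58,30.56,0,0,0,0,-1,9.58,30.56,0,0,0,0,-1,9.58,30.56,0,0,0,0,-1,9.58,30.56,0,0,0,0,-1,9.58,30.56,0,0,0,0,-1,9.58,30.56,0,0,0,0,-1,9.58,30.56,0,0,0,0,-1,9.58,30.56,0,0,0,0,-1,9.58,30.56,0,0,0,0,-1,4.8,15.3,0,0,0,0,-1,0,0,0,0,0,0,-1])

```text
time: 4.8
position: [0.5515, 0.289, 0.219]
tcp_rot: [0.525, 0.471, 0.527, -0.474]
ft_force: [-0.3, -0.0, -2.7]
width: 0.0187
```

Emit:
send_rows(moves=[0,0,0,0,0,0,-1,0,0,0,0,0,0,-1])

```text
time: 4.97
position: [0.5516, 0.2857, 0.2204]
tcp_rot: [0.525, 0.472, 0.526, -0.474]
ft_force: [0.0, 0.2, -1.3]
width: 0.0185
```

```bash
python3 - <<'E'
from h import *
st,im=snap("wrist","w4"); print(st["time"],st["position"],st["width"],np.abs(st["qvel"]).max(),to([.552,.2866,.222],down(6),st))
c=cam("wrist",st); print(proj(c,[[.5516,.2872,.058],[.4593,.2771,.058]]), proj(c,st["position"]+[0,0,.028]),proj(c,st["position"]-[0,0,.052]))
w=cv2.resize(im[150:400,160:480],None,fx=2.5,fy=2.4,interpolation=cv2.INTER_CUBIC)
cv2.imwrite("pics/w4c.png",np.clip(w*1.5,0,255))
E
```

```text
4.9667 [0.55156363 0.28570392 0.22044064] 0.01848634755056104 0.019223007839334262 (array([0.44, 0.9 , 1.56]), array([ 0.1 , -0.19,  0.01]))
[[318.97468536 220.55612201]
 [217.1924222  221.11090664]] [[317.03456503 350.462723  ]] [[318.11635525 270.08588947]][ WARN:0@4.632] global loadsave.cpp:1063 imwrite_ Unsupported depth image for selected encoder is fallbacked to CV_8U.
```

View pics/w4c.png

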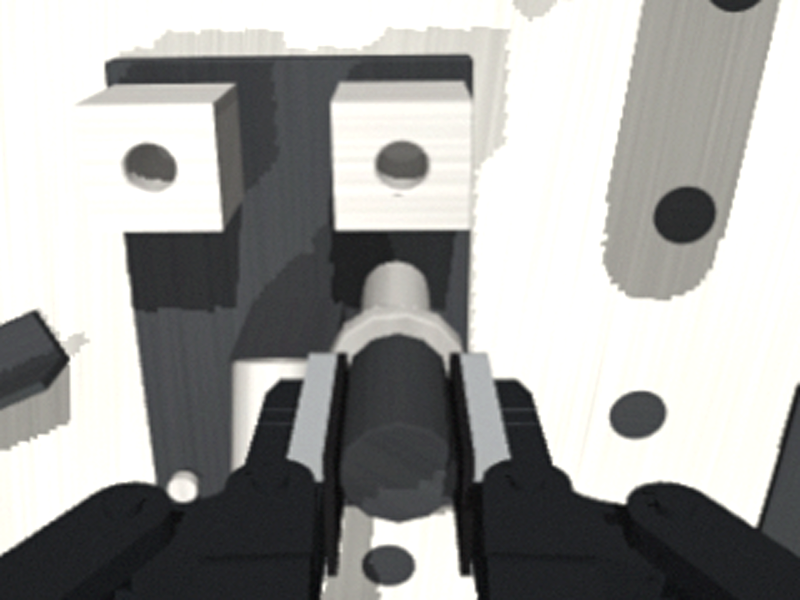

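Holes are at wrist pixels (320.8,218.3) and (220,219.6). The pin's top disc is at about (318.6,346.3) and the near rim of the foot at (318.2,259.2). I'll work out the offset between them.

```bash
python3 - <<'E'
from h import *
P=np.array([0.55156363,0.28570392,0.22044064]); st={"position":P,"tcp_rot":None}
st=bot.read_state(); st["position"]=P; c=cam("wrist",st)
sA=onz(c,(320.8,218.3),.058); sB=onz(c,(220,219.6),.058); print("socks",sA,sB,np.linalg.norm(sA-sB))
print("top disc",onz(c,(318.6,346.3),P[2]+.028)-P,"foot rim+y",onz(c,(318.2,259.2),P[2]-.052)-P)
print("shank w expect",proj(c,P+[.008,0.008,-.052])-proj(c,P+[-.008,.008,-.052]))
# flange edge
print("flange rim proj",proj(c,P+[0,.014,-.006]),proj(c,P+[0,.014,-.012]))
print(Rq(st["tcp_rot"])[:,0])
E
```

```text
socks [0.5532 0.2895 0.058 ] [0.462  0.2789 0.058 ] 0.0918139422963637
top disc [0.00033637 0.00199608 0.02795936] foot rim+y [-0.00066363  0.00709608 -0.05204064]
shank w expect [[26.570603    2.59403313]]
flange rim proj [[320.6443431  281.32551815]] [[320.61317309 276.08419976]]
[-0.0024615  -0.0012825  -0.99999615]
```

Emit:
send_rows(moves=[0.8,1.5,-15,0,0,0,-1,1,2,-25,0,0,0,-1,0,0,-25,0,0,0,-1,0,0,-15,0,0,0,-1,0,0,-10,0,0,0,-1,0,0,0,0,0,0,-1,0,0,0,0,0,0,-1,0,0,0,0,0,0,-1])

```text
time: 5.68
position: [0.5552, 0.2902, 0.134]
tcp_rot: [0.526, 0.474, 0.525, -0.472]
ft_force: [-0.1, 0.2, -1.1]
width: 0.0186
```

```bash
python3 - <<'E'
from h import *
st,im=snap("wrist","w5"); P=st["position"]; print(st["time"],P,st["width"],np.abs(st["qvel"]).max(),st["ft_force"])
c=cam("wrist",st); 
for n,o in dict(foot=[0,0.008,-.052],top=[0,0,.028]).items(): print(n,proj(c,P+o))
print("hole",proj(c,[[.5532,.2895,.058],[.462,.2789,.058]]))
x,y=proj(c,P+[0,0.0,-.052])[0].astype(int)
w=cv2.resize(im[190:390,200:440],None,fx=3.3,fy=3,interpolation=cv2.INTER_CUBIC)
cv2.imwrite("pics/w5c.png",np.clip(w*1.4,0,255).astype(np.uint8))
E
```

```text
5.6833 [0.55518766 0.29017974 0.1340211 ] 0.018588565827744902 0.016321866469549577 [-0.08244807  0.21967043 -1.07658089]
foot [[318.9813434  257.98939302]]
top [[317.45546568 350.34648056]]
hole [[314.59733018 256.87827859]
 [179.68227711 258.36705004]]
```

View pics/w5c.png

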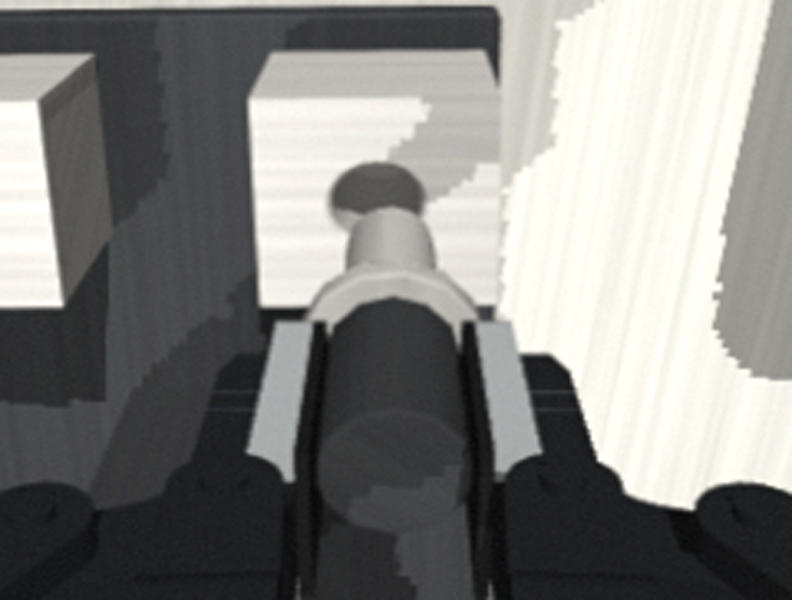

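```bash
python3 - <<'E'
from h import *
st=bot.read_state(); print(st["position"])
st["position"]=P=np.array([0.55518766,0.29017974,0.1340211]); c=cam("wrist",st)
r=onz(c,(314.2,244),.058); print("hole",r-[0,.0095,0]); print("sides",onz(c,(300,252.5),.058),onz(c,(328.5,252.5),.058))
f=onz(c,(318.5,259.3),P[2]-.052); print("pin foot axis",f-[0,.008,0],f-[0,.008,0]-P)
E
```

```text
[0.55543171 0.29031862 0.13448134]
hole [0.5521 0.2891 0.058 ]
sides [0.5432 0.2916 0.058 ] [0.5622 0.2936 0.058 ]
pin foot axis [0.555  0.2893 0.082 ] [-0.00018766 -0.00087974 -0.0520211 ]
```

Emit:
send_rows(moves=[0,0,0,0,0,0,-1,0,0,0,0,0,0,-1,0,0,0,0,0,0,-1])

```text
time: 5.98
position: [0.5548, 0.2903, 0.1336]
tcp_rot: [0.526, 0.474, 0.525, -0.473]
ft_force: [0.2, 0.4, -1.6]
width: 0.0187
```

```bash
python3 - <<'E'
from h import *
st=bot.read_state(); print(st["position"],st["qvel"],Rq(st["tcp_rot"])[:,0])
E
```

```text
[0.55478377 0.29031425 0.13355846] [ 0.00066248  0.00371197  0.00856026  0.00055631 -0.00124004 -0.00094305] [ 1.43308378e-03  5.72686959e-04 -9.99998809e-01]
```

Emit:
send_rows(moves=[-1.2,-0.3,0,0,0,0,-1,-1,0,-6,0,0,0,-1,0,0,-8,0,0,0,-1,0,0,-7,0,0,0,-1,0,0,-6,0,0,0,-1,0,0,-5,0,0,0,-1,0,0,-4,0,0,0,-1,0,0,0,0,0,0,-1])

```text
time: 6.65
position: [0.5513, 0.2895, 0.095]
tcp_rot: [0.525, 0.472, 0.526, -0.474]
ft_force: [0.7, 0.2, -1.3]
width: 0.0183
```

Emit:
send_rows(moves=[0,0,-6,0,0,0,-1,0,0,-6,0,0,0,-1,0,0,-6,0,0,0,-1,0,0,-5,0,0,0,-1,0,0,0,0,0,0,-1,0,0,0,0,0,0,-1])

```text
time: 7.15
position: [0.5519, 0.2897, 0.0731]
tcp_rot: [0.525, 0.473, 0.526, -0.473]
ft_force: [-0.4, 0.4, -0.7]
width: 0.0184
```

Emit:
send_rows(moves=[0,0,-2,0,0,0,-1,0,0,0,0,0,0,-1,0,0,0,0,0,0,1,0,0,0,0,0,0,1,0,0,0,0,0,0,1,0,0,0,0,0,0,1,0,0,0,0,0,0,1,0,0,10,0,0,0,1,0,0,30,0,0,0,1,0,0,40,0,0,0,1,0,0,40,0,0,0,1,0,0,30,0,0,0,1])

```text
time: 8.15
position: [0.5529, 0.2902, 0.2263]
tcp_rot: [0.526, 0.474, 0.525, -0.472]
ft_force: [1.1, 0.2, 1.3]
width: 0.0857
```

Emit:
send_rows(moves=[0,0,0,0,0,0,1,0,0,0,0,0,0,1])

```text
time: 8.32
position: [0.5537, 0.2905, 0.2261]
tcp_rot: [0.527, 0.475, 0.524, -0.471]
ft_force: [-0.4, -0.7, -0.8]
width: 0.0855
```

```bash
python3 - <<'E'
from h import *
st,im=snap("wrist","w6"); P=st["position"]; print(st["time"],P,st["width"])
c=cam("wrist",st); print("top of pin if home",proj(c,[.5524,.2891,.098]),"if 20 high",proj(c,[.5524,.2891,.118]))
g=cv2.cvtColor(im,cv2.COLOR_BGR2GRAY); x,y=proj(c,[.5524,.2891,.098])[0].astype(int)
for v in range(y-20,y+22,3): print(v,' '.join('%3d'%a for a in g[v,x-24:x+26:3]),x-24)
print(to([.4633,-.0875,.222],down(6),st))
E
```

```text
8.3167 [0.55374964 0.2904653  0.22610277] 0.08549741031065979
top of pin if home [[315.14698567 235.1749432 ]] if 20 high [[315.06949792 242.95163327]]
215 161 161 162 161 141 166 146  48  38  41  71 123 122 119 123 135 158 291
218 163 163 162 161 152 151  31  35  39  38  37  55 121 115 133 156 157 291
221 161 160 159 153 163  91  31  36  37  37  35  31 110 114 150 159 157 291
224 165 164 164 127 163  48  33  44  49  46  41  32  83 122 156 158 160 291
227 161 162 161 156 162  34  50  49  48  50  48  45  76 127 156 155 155 291
230 163 161 160 159 126  49  53  51  50  48  48  49  70 153 158 157 158 291
233 167 167 165 160  95  51  50  51  52  49  47  47  53 162 160 159 160 291
236 160 159 159 155 107  48  50  52  52  50  50  48  70 154 154 153 153 291
239 160 159 159 159 117  51  46  49  48  49  51  50 115 154 153 152 152 291
242 163 162 161 161 112  98  50  48  46  50  49  73 157 158 159 157 156 291
245 163 164 161 162 107 101  95  74  54  62  81 111 157 156 154 154 155 291
248 135 133 134 130  83  79  80  79  80  78  80  87 119 118 112 113 116 291
251  19  21  21  18  22  20  23  30  31  30  29  28  29  29  29  39  47 291
254  21  21  21  19  23  22  23  29  29  27  29  28  30  31  28  43  47 291
(array([ -90.45, -377.97,   -4.1 ]), array([-0.15,  0.38, -0.01]))
```

Pin 1 is home: its top disc sits at (315,234), against a predicted (315,235). Now pin 2.

Emit:
send_rows(moves=[-4.1,-17.2,0,0,0,0,1,-8.2,-34.4,0,0,0,0,1,-8.2,-34.4,0,0,0,0,1,-8.2,-34.4,0,0,0,0,1,-8.2,-34.4,0,0,0,0,1,-8.2,-34.4,0,0,0,0,1,-8.2,-34.4,0,0,0,0,1,-8.2,-34.4,0,0,0,0,1,-8.2,-34.4,0,0,0,0,1,-8.2,-34.4,0,0,0,0,1,-8.2,-34.4,0,0,0,0,1,-4.1,-17.2,0,0,0,0,1])

```text
time: 9.37
position: [0.4598, -0.0911, 0.2194]
tcp_rot: [0.524, 0.473, 0.526, -0.475]
ft_force: [0.2, 0.3, -0.3]
width: 0.0856
```

Emit:
send_rows(moves=[-2.2,0,-10,0,0,0,1,0,0,-30,0,0,0,1,0,0,-30,0,0,0,1,0,0,0,0,0,0,1,0,0,0,0,0,0,1,0,0,0,0,0,0,1])

```text
time: 9.87
position: [0.4599, -0.088, 0.1519]
tcp_rot: [0.526, 0.473, 0.526, -0.473]
ft_force: [0.4, -0.2, 0.0]
width: 0.0855
```

```bash
python3 - <<'E'
from h import *
st=bot.read_state(); print(st["time"],to([.4633,-.0875,.062],down(6),st))
E
```

```text
9.8667 (array([  3.42,   0.48, -89.87]), array([-0.02, -0.02, -0.05]))
```

Emit:
send_rows(moves=[3.4,0.5,-20,0,0,0,1,0,0,-30,0,0,0,1,0,0,-25,0,0,0,1,0,0,-15,0,0,0,1,0,0,0,0,0,0,1,0,0,0,0,0,0,-1,0,0,0,0,0,0,-1,0,0,0,0,0,0,-1,0,0,0,0,0,0,-1,0,0,0,0,0,0,-1,0,0,0,0,0,0,-1,0,0,0,0,0,0,-1])

```text
time: 10.87
position: [0.4635, -0.0884, 0.0628]
tcp_rot: [0.526, 0.473, 0.525, -0.473]
ft_force: [-2.1, 0.0, 5.5]
width: 0.0188
```

Emit:
send_rows(moves=[0,0,0,0,0,0,-1,0,0,15,0,0,0,-1,0,0,30,0,0,0,-1,0,0,40,0,0,0,-1,0,0,40,0,0,0,-1,0,0,25,0,0,0,-1,0,0,10,0,0,0,-1,0,0,0,0,0,0,-1,0,0,0,0,0,0,-1])

```text
time: 11.62
position: [0.4626, -0.0879, 0.2202]
tcp_rot: [0.525, 0.473, 0.526, -0.473]
ft_force: [0.2, 0.5, -1.6]
width: 0.0187
```

```bash
python3 - <<'E'
from h import *
st=bot.read_state(); print(st["time"],st["width"],st["ft_force"],to([.461,.279,.222],down(6),st))
E
```

```text
11.6167 0.018700118981683195 [ 0.23536454  0.54195538 -1.56968216] (array([ -1.62, 366.91,   1.82]), array([-0.03, -0.08,  0.  ]))
```

Emit:
send_rows(moves=[-0.6,16.9,1,0,0,0,-1,0,34,0,0,0,0,-1,0,34,0,0,0,0,-1,0,34,0,0,0,0,-1,0,34,0,0,0,0,-1,0,34,0,0,0,0,-1,0,34,0,0,0,0,-1,0,34,0,0,0,0,-1,0,34,0,0,0,0,-1,0,34,0,0,0,0,-1,0,28,0,0,0,0,-1,-1,16,0,0,0,0,-1])

```text
time: 12.62
position: [0.4594, 0.2809, 0.2182]
tcp_rot: [0.525, 0.471, 0.527, -0.474]
ft_force: [0.3, -0.5, -0.2]
width: 0.0189
```

Emit:
send_rows(moves=[0,0,-15,0,0,0,-1,0,0,-25,0,0,0,-1,0,0,-25,0,0,0,-1,0,0,-15,0,0,0,-1,0,0,-10,0,0,0,-1,0,0,0,0,0,0,-1,0,0,0,0,0,0,-1,0,0,0,0,0,0,-1,0,0,0,0,0,0,-1])

```text
time: 13.37
position: [0.4624, 0.2791, 0.134]
tcp_rot: [0.526, 0.474, 0.525, -0.472]
ft_force: [0.8, 0.3, -1.1]
width: 0.0187
```

```bash
python3 - <<'E'
from h import *
st,im=snap("wrist","w7"); P=st["position"]; print(st["time"],P,st["width"],np.abs(st["qvel"]).max())
c=cam("wrist",st); 
print("foot rim",proj(c,P+[0,0.008,-.052]),"top",proj(c,P+[0,0,.028]))
print("hole c, rim",proj(c,[[.461,.2785,.058],[.461,.2880,.058],[.4515,.2785,.058],[.4705,.2785,.058]]))
g=cv2.cvtColor(im,cv2.COLOR_BGR2GRAY); x,y=proj(c,[.461,.2785,.058])[0].astype(int)
for v in range(y-22,y+16,2): print(v,' '.join('%3d'%a for a in g[v,x-24:x+26:2]),x-24)
w=cv2.resize(im[190:390,200:440],None,fx=3.3,fy=3,interpolation=cv2.INTER_CUBIC)
cv2.imwrite("pics/w7c.png",np.clip(w*1.4,0,255).astype(np.uint8))
E
```

```text
13.3667 [0.46241783 0.27911541 0.13400364] 0.018688708046867463 0.004505073547814881
foot rim [[318.98359432 257.99883924]] top [[317.45616549 350.338366  ]]
hole c, rim [[315.44892679 256.89224187]
 [316.8904203  243.56969284]
 [301.36752421 255.52937589]
 [329.49092899 258.24827193]]
234 170 171 171 170 170 169 170 169 168 169 169 169 168 167 168 167 167 166 131 131 131 131 132 131 132 291
236 168 168 167 168 169 167 168 168 167 167 167 165 165 166 166 164 130 130 130 129 130 130 130 131 131 291
238 169 170 169 169 170 168 169 168 168 168 167 168 166 165 167 165 131 130 130 130 131 129 131 128 130 291
240 171 171 169 170 170 169 169 168 167 169 168 168 169 167 168 151 130 130 130 130 131 130 131 130 129 291
242 172 172 170 172 171 171 170 170 170 172 171 158 155 159 127 132 133 134 133 133 134 133 134 133 134 291
244 176 176 176 176 175 173 175 173 168 133 100  79  74  77  67  90 109 136 136 136 134 135 134 135 135 291
246 168 169 169 169 169 167 167 154  95  66  68  67  69  68  69  68  63  84 123 129 130 129 130 129 129 291
248 171 172 172 171 170 171 160  84  59  60  61  64  66  
[... 538 characters left out ...]
  60  57  61  58  58  57  78 150 169 171 169 168 291
260 171 169 169 169 169 147 100  92 101  76  79  94  61  74  74  60  60  68  73 105 154 165 164 165 164 291
262 170 168 169 169 168 158 127 109 117 122 122 117 123 129 130 125 120 112  95 130 163 164 164 165 164 291
264 168 166 165 165 168 166 148 120 120 113 107 114 120 130 131 130 127 121 122 151 160 161 160 160 160 291
266 167 167 165 165 164 165 164 154 115  99 109 115 122 129 130 129 126 122 113 144 162 164 162 162 162 291
268 173 172 172 172 172 172 171 170  97 100 110 115 122 128 130 128 127 123 114 115 169 169 167 170 168 291
270 176 175 175 174 175 173 174 153  90 100 110 117 125 130 130 130 125 123 114 107 155 169 168 168 168 291
```

The hole rim (centre u≈315.5, top v≈243.5) matches the estimate. The foot is about 0.9 mm too far in +x, so I'll correct that and insert.

Emit:
send_rows(moves=[-0.9,0.4,0,0,0,0,-1,0,0,-6,0,0,0,-1,0,0,-8,0,0,0,-1,0,0,-7,0,0,0,-1,0,0,-6,0,0,0,-1,0,0,-5,0,0,0,-1,0,0,-4,0,0,0,-1,0,0,0,0,0,0,-1])

```text
time: 14.08
position: [0.4598, 0.2788, 0.0951]
tcp_rot: [0.525, 0.472, 0.526, -0.474]
ft_force: [-0.1, 0.1, -1.1]
width: 0.0187
```

Emit:
send_rows(moves=[0,0,-6,0,0,0,-1,0,0,-6,0,0,0,-1,0,0,-6,0,0,0,-1,0,0,-5,0,0,0,-1,0,0,-1,0,0,0,-1,0,0,-1,0,0,0,-1,0,0,0,0,0,0,-1])

```text
time: 14.67
position: [0.4606, 0.2792, 0.0715]
tcp_rot: [0.525, 0.473, 0.526, -0.473]
ft_force: [-0.1, 0.5, -1.6]
width: 0.0187
```

Emit:
send_rows(moves=[0,0,0,0,0,0,1,0,0,0,0,0,0,1,0,0,0,0,0,0,1,0,0,0,0,0,0,1,0,0,0,0,0,0,1,0,0,10,0,0,0,1,0,0,30,0,0,0,1,0,0,40,0,0,0,1,0,0,40,0,0,0,1,0,0,40,0,0,0,1,0,0,0,0,0,0,1,0,0,0,0,0,0,1])

```text
time: 15.67
position: [0.4625, 0.2801, 0.2367]
tcp_rot: [0.527, 0.476, 0.524, -0.47]
ft_force: [0.4, -1.1, -0.5]
width: 0.0855
```

```bash
python3 - <<'E'
from h import *
st,im=snap("wrist","w8"); P=st["position"]; print(st["time"],P,st["width"])
c=cam("wrist",st); g=cv2.cvtColor(im,cv2.COLOR_BGR2GRAY)
for S in ([.4612,.2785,.098],[.5526,.2891,.098]):
  x,y=proj(c,S)[0]; print("expect",x,y); x=int(x);y=int(y)
  m=((g<60)).astype(np.uint8); m[:y-30]=0;m[y+18:]=0;m[:,:x-20]=0;m[:,x+20:]=0
  v,u=np.nonzero(m); print("u ext",u.min(),u.max(),"v",v.min(),v.max(), "expected disc bottom",proj(c,np.array(S)-[0,.01,0]))
print(to([.5605,-.2834,.24],down(1),st))
E
```

```text
15.6667 [0.46252497 0.28005864 0.2366819 ] 0.08545765848243954
expect 314.9920868153935 231.79355566315542
u ext 294 333 v 213 248 expected disc bottom [[313.81374819 242.97845804]]
expect 423.2027997676538 230.4441433727693
u ext 403 433 v 211 247 expected disc bottom [[420.92030362 241.55607989]]
(array([  97.98, -563.46,    3.32]), array([-0.17,  0.46, -5.01]))
```

Emit:
send_rows(moves=[3.5,-19,0,0,0,0,1,6.5,-37.5,0,0,0,-0.5,1,6.5,-37.5,0,0,0,-0.5,1,6.5,-37.5,0,0,0,-0.5,1,6.5,-37.5,0,0,0,-0.5,1,6.5,-37.5,0,0,0,-0.5,1,6.5,-37.5,0,0,0,-0.5,1,6.5,-37.5,0,0,0,-0.5,1,6.5,-37.5,0,0,0,-0.5,1,6.5,-37.5,0,0,0,-0.5,1,6.5,-37.5,0,0,0,-0.5,1,6.5,-37.5,0,0,0,0,1])

```text
time: 16.72
position: [0.5344, -0.1538, 0.2291]
tcp_rot: [0.503, 0.495, 0.506, -0.496]
ft_force: [0.2, 0.1, -0.6]
width: 0.0852
```

Emit:
send_rows(moves=[6.5,-37.5,0,0,0,0,1,6.5,-37.5,0,0,0,0,1,6.5,-37.5,0,0,0,0,1,3,-19,0,0,0,0,1,0,0,0,0,0,0,1,0,0,0,0,0,0,1,0,0,0,0,0,0,1,0,0,0,0,0,0,1])

```text
time: 17.38
position: [0.5578, -0.2823, 0.2306]
tcp_rot: [0.504, 0.495, 0.505, -0.495]
ft_force: [0.1, 0.6, 0.5]
width: 0.0853
```

```bash
python3 - <<'E'
from h import *
st,im=snap("wrist","w9"); P=st["position"]; print(st["time"],P,st["width"])
c=cam("wrist",st); 
for n,q in dict(tip=[.559,-.16,.055],cf=[.5605,-.240,.055],grip=[.561,-.283,.065],end=[.5625,-.353,.065]).items(): print(n,proj(c,q))
w=im[100:480,160:520]; _,im2=snap("top","t9"); t=im2[225:300,190:310]
W=np.zeros((600,800,3),np.uint8); a=cv2.resize(w,(568,600),interpolation=cv2.INTER_CUBIC); W[:,:568]=a; W[:145,568:]=cv2.resize(t,(232,145),interpolation=cv2.INTER_CUBIC)
_,s=snap("side","s9"); W[150:400,568:]=cv2.resize(s[160:285,245:361],(232,250),interpolation=cv2.INTER_CUBIC)
cv2.imwrite("pics/w9c.png",np.clip(W*1.4,0,255).astype(np.uint8))
E
```

```text
17.3833 [ 0.55777909 -0.28234072  0.23064351] 0.08530189340250913
tip [[322.42956695  78.80973122]]
cf [[322.2352445  173.81089717]]
grip [[321.87977081 222.51081878]]
end [[321.91252377 291.47287729]]
```

View pics/w9c.png

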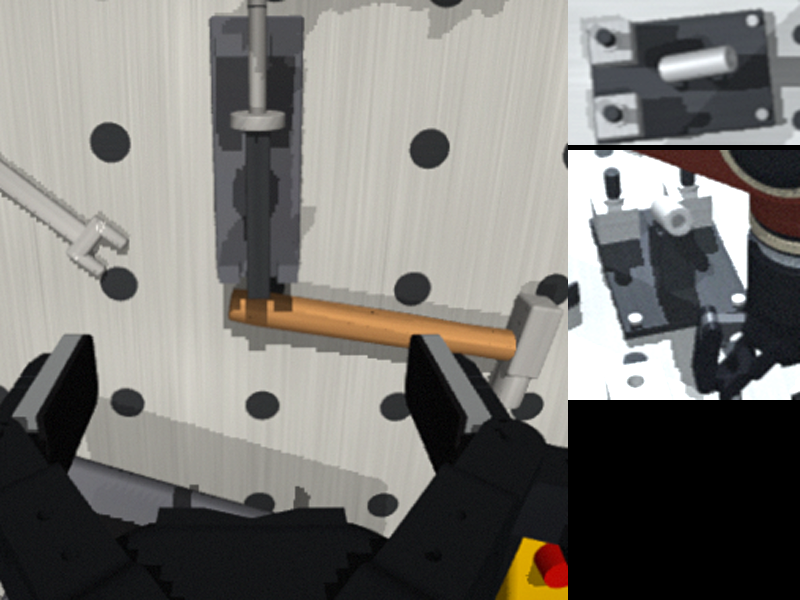

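Both pins are seated in the top and side insets. The gauge handle lies at u≈323 with its rear end at v≈289, so the grip point is at about (0.5615, −0.2815). I'll descend and grip there.

Emit:
send_rows(moves=[3.7,0.8,-20,0,0,0,1,0,0,-36,0,0,0,1,0,0,-36,0,0,0,1,0,0,-36,0,0,0,1,0,0,-30,0,0,0,1,0,0,0,0,0,0,1,0,0,0,0,0,0,1,0,0,0,0,0,0,1], newtons=60)

```text
time: 18.2
position: [0.5631, -0.2834, 0.076]
tcp_rot: [0.506, 0.496, 0.503, -0.495]
ft_force: [0.1, -0.0, 0.4]
width: 0.0852
```

```bash
python3 - <<'E'
from h import *
st,im=snap("wrist","w10"); print(st["time"],to([.5615,-.2815,.0365],down(1),st))
c=cam("wrist",st); g=cv2.cvtColor(im,cv2.COLOR_BGR2GRAY)
print("collar front top rim",proj(c,[[.5615,-.2385,.071],[.5615,-.2465,.071]]))
print(' '.join(str(a) for a in g[120:300:2,int(proj(c,[.5615,-.24,.071])[0,0])]))
y=int(proj(c,[.5615,-.262,.065])[0,1]); x=int(proj(c,[.5615,-.262,.065])[0,0]);print(y,proj(c,[.5615,-.262,.065]),x-30,g[y,x-30:x+30:1])
E
```

```text
18.2 (array([ -1.63,   1.92, -39.49]), array([ 0.1 ,  0.16, -0.03]))
collar front top rim [[315.4316565  217.71692674]
 [315.17495756 235.19784243]]
132 131 131 131 131 133 131 132 131 132 131 134 130 132 132 132 132 133 132 133 131 132 132 133 131 130 134 132 135 132 121 107 106 107 108 107 109 107 107 106 108 107 107 108 107 108 109 111 115 117 109 108 105 104 103 103 96 36 17 16 24 34 32 42 42 33 32 32 32 32 33 33 33 32 33 38 42 42 42 42 42 40 42 42 42 43 43 42 42 42
262 [[314.81090814 262.57723555]] 284 [78 78 80 77 79 78 78 79 79 79 73 57 47 49 48 48 40 33 29 33 35 35 36 33
 34 32 34 32 31 33 32 33 33 34 34 33 35 35 34 32 34 35 35 33 32 30 28 30
 32 39 49 54 58 60 62 62 62 61 62 62]
```

Emit:
send_rows(moves=[-0.9,1.9,-15,0,0,0,1,0,0,-16,0,0,0,1,0,0,-8.5,0,0,0,1,0,0,0,0,0,0,1,0,0,0,0,0,0,1,0,0,0,0,0,0,-1,0,0,0,0,0,0,-1,0,0,0,0,0,0,-1,0,0,0,0,0,0,-1,0,0,0,0,0,0,-1,0,0,0,0,0,0,-1,0,0,0,0,0,0,-1])

```text
time: 19.25
position: [0.5611, -0.2812, 0.0344]
tcp_rot: [0.505, 0.496, 0.504, -0.496]
ft_force: [-0.6, 0.7, 1.6]
width: 0.013
```

Emit:
send_rows(moves=[0,0,0,0,0,0,-1,0,0,0,0,0,0,-1,0,0,10,0,0,0,-1,0,0,25,0,0,0,-1,0,0,35,0,0,0,-1,0,0,35,0,0,0,-1,0,0,35,0,0,0,-1,0,0,35,0,0,0,-1,0,0,15,0,0,0,-1,0,0,0,0,0,0,-1,0,0,0,0,0,0,-1,0,0,0,0,0,0,-1])

```text
time: 20.25
position: [0.5595, -0.2802, 0.2205]
tcp_rot: [0.502, 0.495, 0.506, -0.496]
ft_force: [0.3, -0.3, -3.2]
width: 0.013
```

```bash
python3 - <<'E'
from h import *
st,im=snap("wrist","w11"); print(st["time"],st["position"],st["width"],st["ft_force"],st["ft_torque"],np.abs(st["qvel"]).max())
c=cam("wrist",st); M=Rq(st["tcp_rot"])
def tool(x,y,z): return st["position"]+M@np.array([x,y,z])
# nominal gauge: axis at tool x=-.0187, gauge x = -tool z
for n,q in dict(tip=(-.0187,0,-.123),cf=(-.0187,0,-.043)).items(): print(n,proj(c,tool(*q)))
cv2.imwrite("pics/w11c.png",np.clip(im[0:400,120:520]*1.4,0,255).astype(np.uint8))
_,s=snap("side","s11"); sc=cam("side"); print("side tip",proj(sc,tool(-.0187,0,-.123)),proj(sc,tool(-.0187,0,-.043)),proj(sc,tool(-.0187,0,.07)))
E
```

```text
20.25 [ 0.55954685 -0.28022241  0.22046876] 0.013036287873238073 [ 0.25496955 -0.34937563 -3.17380834] [-0.02511987  0.00848985  0.02175584] 0.017470830106707795
tip [[316.59837926  -5.18275705]]
cf [[317.10412105 238.52702102]]
side tip [[341.89608865 239.17791978]] [[352.73254778 273.07079872]] [[370.95888526 330.09713445]]
```

View pics/w11c.png

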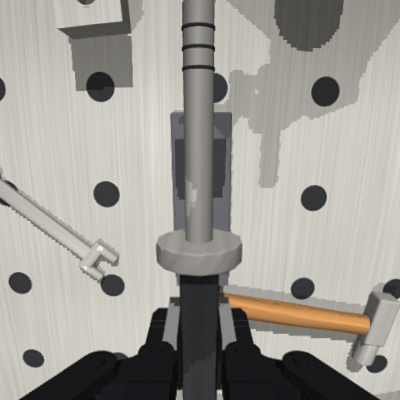

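The gauge is held: collar at (319,245), probe running straight up the image, tip just out of frame. Next I move to where the wrist camera can see the tube mouth beside the held gauge.

Emit:
send_rows(moves=[1,15,3,0,0,0,-1,2.5,30,5,0,0,0,-1,2.5,35,5,0,0,0,-1,2.5,35,6,0,0,0,-1,2.5,35,6,0,0,0,-1,2.5,35,6,0,0,0,-1,2.5,35,6,0,0,0,-1,2.5,35,5,0,0,0,-1,3,28,5,0,0,0,-1,3,15,3,0,0,0,-1,0,0,0,0,0,0,-1,0,0,0,0,0,0,-1])

```text
time: 21.35
position: [0.5849, 0.0181, 0.2729]
tcp_rot: [0.504, 0.495, 0.505, -0.496]
ft_force: [-0.1, 0.6, -2.7]
width: 0.0134
```

Emit:
send_rows(moves=[0,0,0,0,0,0,-1,0,0,0,0,0,0,-1,0,0,0,0,0,0,-1])

```text
time: 21.6
position: [0.5851, 0.016, 0.2734]
tcp_rot: [0.504, 0.496, 0.504, -0.496]
ft_force: [0.2, 0.5, -1.8]
width: 0.0134
```

```bash
python3 - <<'E'
from h import *
st,im=snap("wrist","w12"); P=st["position"]; print(st["time"],P,np.abs(st["qvel"]).max(),st["tcp_rot"])
np.save("w12.npy",np.r_[P,st["tcp_rot"]])
c=cam("wrist",st); M=Rq(st["tcp_rot"])
tool=lambda x,y,z: P+M@np.array([x,y,z])
m=proj(c,[.5230,.1345,.12]);print("mouth",m)
print("probe",proj(c,[tool(-.0187,0,-.115),tool(-.0187,0,-.05)]))
_,s=snap("side","s12"); sc=cam("side"); q=[proj(sc,tool(-.0187,0,a))[0] for a in(-.123,-.043,.07)]; print("side tip,cf,end",q, "mouth",proj(sc,[.523,.1345,.12]))
x,y=int(m[0,0]),int(m[0,1]); x0=max(0,x-50);y0=max(0,y-50)
a=cv2.resize(im[y0:y0+100,x0:x0+100],(400,400),interpolation=cv2.INTER_CUBIC)
x,y=q[0].astype(int); b=cv2.resize(s[y-50:y+50,x-50:x+50],(400,400),interpolation=cv2.INTER_CUBIC); print(x0,y0,x-50,y-50)
_,t=snap("top","t12"); tc=cam("top"); r=[proj(tc,tool(-.0187,0,z))[0] for z in(-.123,-.043)];mt=proj(tc,[.523,.1345,.12])[0]; print("top tip,cf",r,"mouth",mt)
e=cv2.resize(t[230:280,230:310],(320,200),interpolation=cv2.INTER_CUBIC)
W=np.zeros((600,800,3),np.uint8); W[:400,:400]=a;W[:400,400:]=b;W[400:,:320]=e
sm=proj(sc,[.523,.1345,.12])[0].astype(int); print("side mouth crop",sm-[25,25]); W[400:,400:600]=cv2.resize(s[sm[1]-25:sm[1]+25,sm[0]-25:sm[0]+25],(200,200),interpolation=cv2.INTER_CUBIC)
cv2.imwrite("pics/w12c.png",np.clip(W*1.3,0,255).astype(np.uint8))
E
```

```text
21.6 [0.58509824 0.01595705 0.27338901] 0.004662896029461335 [ 0.50369704  0.49567432  0.50427428 -0.49628995]
mouth [[241.72697179  79.18449242]]
probe [[316.6476803   22.50589031]
 [317.06264017 220.41168114]]
side tip,cf,end [array([326.7799918 , 121.40287179]), array([334.64878178, 141.94602983]), array([347.47743963, 175.45473556])] mouth [[299.81970581 195.76024117]]
191 29 276 71
top tip,cf [array([265.49501698, 213.45766806]), array([305.42473204, 212.96594698])] mouth [273.82094908 254.80520318]
side mouth crop [274 170]
```

View pics/w12c.png

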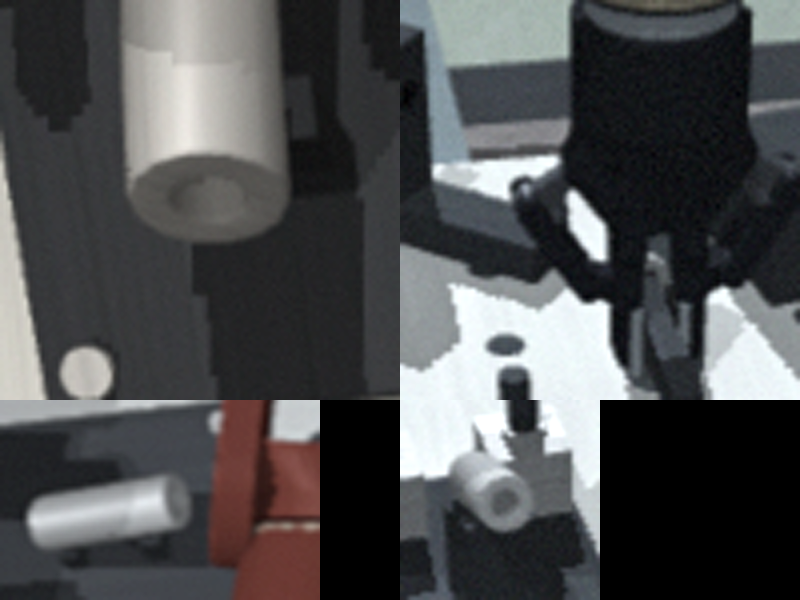

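The wrist view puts the mouth centre at (243.3,78.8), the top view at (274,255.5) and the side view at (300,195.8). All agree with (0.523, 0.1345, 0.120) within about 1 mm. I'll check the gauge's attitude in hand from the probe's apparent width.

```bash
python3 - <<'E'
from h import *
d=np.load("w12.npy"); P=d[:3]; st={"position":P,"tcp_rot":d[3:]}; c=cam("wrist",st); M=Rq(d[3:])
g=cv2.cvtColor(cv2.imread("pics/w12.png"),cv2.COLOR_BGR2GRAY).astype(float)
T=lambda x,y,z: P+M@np.array([x,y,z])
for z in (-.119,-.115,-.11,-.105,-.08,-.07,-.06,-.05):
    p=proj(c,[T(-.0187,-.005,z),T(-.0187,.005,z),T(-.0187,0,z)]); v=int(round(p[2,1]))
    r=cv2.GaussianBlur(g[v-2:v+3],(3,1),0).mean(0)[285:352]; gr=np.gradient(r); u0=int(p[2,0])-285
    L=np.argmax(np.abs(gr[u0-22:u0-6]))+u0-22; Rr=np.argmax(np.abs(gr[u0+6:u0+22]))+u0+6
    def sub(k): a=np.abs(gr[k-2:k+3]); return (a*np.arange(k-2,k+3)).sum()/a.sum()
    l,q=sub(L)+285,sub(Rr)+285; print(z,v,"pred",p[0,0].round(1),p[1,0].round(1),"meas",round(l,1),round(q,1),"w",round(q-l,1),round(p[1,0]-p[0,0],1))
E
```

```text
-0.119 9 pred 300.7 332.5 meas 302.2 334.1 w 31.9 31.8
-0.115 23 pred 300.9 332.4 meas 302.0 334.0 w 32.0 31.5
-0.11 40 pred 301.1 332.3 meas 302.9 334.0 w 31.1 31.2
-0.105 56 pred 301.3 332.2 meas 303.1 333.8 w 30.7 30.9
-0.08 136 pred 302.3 331.5 meas 303.1 333.3 w 30.3 29.2
-0.07 165 pred 302.7 331.2 meas 295.7 333.0 w 37.2 28.5
-0.06 193 pred 303.1 330.9 meas 304.1 332.9 w 28.8 27.9
-0.05 220 pred 303.5 330.7 meas 304.6 332.4 w 27.8 27.2
```

```bash
cat >> h.py <<'E'
MO=np.array([.5234,.1347,.120]); yw=np.radians(96.3); pt=np.radians(25)
G=np.array([np.cos(pt)*np.cos(yw),np.cos(pt)*np.sin(yw),-np.sin(pt)])
def tube(s):
    z=-G; y=np.array([np.sin(yw),-np.cos(yw),0]); M=np.c_[np.cross(y,z),y,z]
    return MO-G*(.043+s)+.0187*M[:,0], M
E
python3 - <<'E'
from h import *
st=bot.read_state(); print(G, tube(.105)[0],Rq(st["tcp_rot"]).round(3),tube(0)[1].round(3))
print(to(*tube(.105),st), to(*tube(.15),st))
E
```

```text
[-0.09945306  0.90083455 -0.42261826] [ 0.53898628 -0.00647875  0.16559955] [[-0.     1.     0.016]
 [ 0.     0.016 -1.   ]
 [-1.    -0.    -0.   ]] [[ 0.046  0.994  0.099]
 [-0.42   0.11  -0.901]
 [-0.906  0.     0.423]]
(array([ -46.34,  -22.67, -108.3 ]), array([-24.96,  -1.6 ,   5.29])) (array([-41.87, -63.2 , -89.28]), array([-24.96,  -1.6 ,   5.29]))
```

Emit:
send_rows(moves=[-5.2,-12,-5,-3.12,-0.2,0.66,-1,-5.2,-12,-8,-3.12,-0.2,0.66,-1,-5.2,-12,-11,-3.12,-0.2,0.66,-1,-5.2,-8,-13,-3.12,-0.2,0.66,-1,-5.2,-7,-13,-3.12,-0.2,0.66,-1,-5.2,-6,-13,-3.12,-0.2,0.66,-1,-5.2,-4,-13,-3.12,-0.2,0.66,-1,-5.5,-2.2,-13.3,-3.12,-0.2,0.66,-1,0,0,0,0,0,0,-1,0,0,0,0,0,0,-1,0,0,0,0,0,0,-1,0,0,0,0,0,0,-1])

```text
time: 22.75
position: [0.5449, -0.0467, 0.1868]
tcp_rot: [0.629, 0.359, 0.4, -0.562]
ft_force: [-0.8, 0.1, -2.5]
width: 0.0132
```

```bash
python3 - <<'E'
from h import *
st=bot.read_state(); print(st["time"],st["joint_pos"],to(*tube(.15),st),to(*tube(.095),st),st["ft_force"])
E
```

```text
22.75 [-0.00683251 -0.10706848  1.88971963 -0.44662981  1.32672374 -0.01390419] (array([-1.4 , -0.35, -2.19]), array([-0.04,  0.18, -0.02])) (array([ -6.87,  49.2 , -25.43]), array([-0.04,  0.18, -0.02])) [-0.83578906  0.06304933 -2.52169689]
```

Now to tip 15 mm short of the mouth, then check tip against mouth in the top and side views.

Emit:
send_rows(moves=[-2.5,9,-6.5,0,0,0,-1,-1.5,15,-7,0,0,0,-1,-1.4,15,-6.5,0,0,0,-1,-1,10,-5,0,0.1,0,-1,0,0,0,0,0,0,-1,0,0,0,0,0,0,-1,0,0,0,0,0,0,-1,0,0,0,0,0,0,-1])

```text
time: 23.42
position: [0.5376, 0.0022, 0.1605]
tcp_rot: [0.628, 0.358, 0.401, -0.563]
ft_force: [-0.5, -1.0, -1.9]
width: 0.0131
```

```bash
python3 - <<'E'
from h import *
st,im=snap("wrist","w13"); P=st["position"]; M=Rq(st["tcp_rot"]); print(st["time"],to(*tube(.095),st),np.abs(st["qvel"]).max())
_,t=snap("top","t13"); _,s=snap("side","s13"); tc=cam("top"); sc=cam("side"); wc=cam("wrist",st)
tip=P+M@np.array([-.0187,0,-.123]); cf=P+M@np.array([-.0187,0,-.043]); print("tip",tip)
for n,c in(("top",tc),("side",sc),("wrist",wc)): print(n,"tip",proj(c,tip).round(1),"cf",proj(c,cf).round(1),"mouth",proj(c,MO).round(1),"far",proj(c,MO+.09*G).round(1))
W=np.zeros((600,800,3),np.uint8)
W[:300]=cv2.resize(t[230:275,225:345],(800,300),interpolation=cv2.INTER_CUBIC)
W[300:600,:400]=cv2.resize(s[170:230,275:355],(400,300),interpolation=cv2.INTER_CUBIC)
W[300:600,400:]=cv2.resize(im[0:240,160:480],(400,300))
cv2.imwrite("pics/w13c.png",np.clip(W*1.3,0,255).astype(np.uint8))
E
```

```text
23.4167 (array([0.43, 0.29, 0.89]), array([ 0.01, -0.05, -0.03])) 0.004438506968503676
tip [0.52436865 0.1208791  0.12543967]
top tip [[279.7 253.9]] cf [[311.3 248.3]] mouth [[273.7 254.6]] far [[240.1 260.5]]
side tip [[301.2 197.4]] cf [[309.4 204.5]] mouth [[300.  195.7]] far [[292.1 188.9]]
wrist tip [[316.7  -5.4]] cf [[317.3 238.5]] mouth [[318.5 -59.5]] far [[ 318.6 -241.9]]
```

View pics/w13c.png

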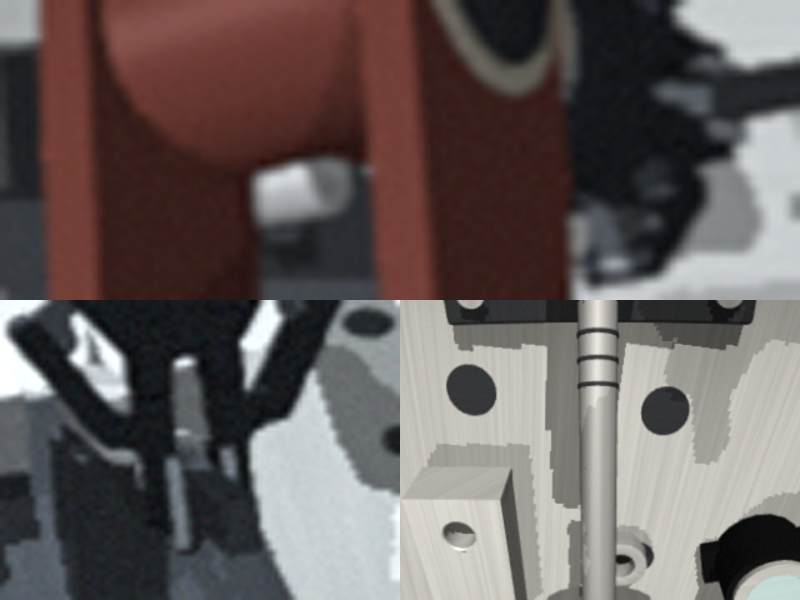

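The joint cover hides the tip from the top camera, and the gripper hides it from the side camera. The pose agrees with the plan within 1 mm, so I'll advance gently and watch the force.

Emit:
send_rows(moves=[0,3.6,-1.0,0,0,0,-1,-0.3,4.5,-2.1,0,0,0,-1,-0.5,4.5,-2.1,0,0,0,-1,-0.5,4.5,-2.1,0,0,0,-1,-0.5,4.5,-2.1,0,0,0,-1,0,0,0,0,0,0,-1,0,0,0,0,0,0,-1])

```text
time: 24.15
position: [0.5351, 0.0247, 0.15]
tcp_rot: [0.628, 0.357, 0.401, -0.563]
ft_force: [-0.3, -0.2, -1.9]
width: 0.0131
```

```bash
python3 - <<'E'
from h import *
st=bot.read_state(); M=Rq(st["tcp_rot"]); print(st["time"],to(*tube(.07),st),st["ft_force"],st["ft_torque"],"along G",st["ft_force"]@G)
E
```

```text
24.15 (array([0.36, 0.36, 0.76]), array([ 0.02, -0.15, -0.11])) [-0.33032351 -0.23667237 -1.8958097 ] [0.29710408 0.04926513 0.00890853] along G 0.6208528321425726
```

Emit:
send_rows(moves=[-0.1,4.8,-1.6,0,0,0,-1,-0.5,5.4,-2.5,0,0,0,-1,-0.6,5.4,-2.5,0,0,0,-1,-0.6,5.4,-2.5,0,0,0,-1,-0.6,5.4,-2.5,0,0,0,-1,-0.6,5.4,-2.5,0,0,0,-1,-0.6,4.5,-2.1,0,0,0,-1,0,0,0,0,0,0,-1,0,0,0,0,0,0,-1])

```text
time: 24.9
position: [0.5316, 0.0609, 0.134]
tcp_rot: [0.628, 0.357, 0.401, -0.563]
ft_force: [-0.5, 0.1, -2.2]
width: 0.0131
```

```bash
python3 - <<'E'
from h import *
st=bot.read_state(); print(st["time"],to(*tube(.03),st),to(*tube(0),st)[0],st["ft_force"],st["ft_torque"],"along G",st["ft_force"]@G)
E
```

```text
24.9 (array([-0.11,  0.21, -0.11]), array([ 0.02, -0.13, -0.1 ])) [ -3.09  27.23 -12.79] [-0.47034531  0.13258161 -2.23380563] [0.39098579 0.06330186 0.0376177 ] along G 1.1102584299747895
```

Emit:
send_rows(moves=[-0.5,4.5,-2.1,0,0,0,-1,-0.6,5.4,-2.5,0,0,0,-1,-0.6,5.4,-2.5,0,0,0,-1,-0.4,3.6,-1.7,0,0,0,-1,-0.3,2.7,-1.3,0,0,0,-1,-0.2,1.8,-0.8,0,0,0,-1,0,0,0,0,0,0,-1,0,0,0,0,0,0,-1])

```text
time: 25.57
position: [0.5291, 0.0841, 0.1233]
tcp_rot: [0.628, 0.358, 0.401, -0.563]
ft_force: [0.9, 0.4, -2.9]
width: 0.0129
```

```bash
python3 - <<'E'
from h import *
st=bot.read_state(); print(st["time"],to(*tube(.0),st),st["ft_force"],st["ft_torque"],"along G",st["ft_force"]@G)
E
```

```text
25.5667 (array([-0.58,  4.05, -2.04]), array([ 0.01, -0.11, -0.08])) [ 0.89839449  0.44391454 -2.93718188] [ 0.37630716  0.04265008 -0.007164  ] along G 1.551852178842339
```

Now 1 mm steps to the stop, pressing a little beyond the nominal depth.

Emit:
send_rows(moves=[-0.1,0.9,-0.4,0,0,0,-1,-0.1,0.9,-0.4,0,0,0,-1,-0.1,0.9,-0.4,0,0,0,-1,-0.1,0.9,-0.4,0,0,0,-1,-0.1,0.9,-0.4,0,0,0,-1,0,0,0,0,0,0,-1])

```text
time: 26.07
position: [0.5288, 0.0875, 0.1219]
tcp_rot: [0.629, 0.357, 0.4, -0.563]
ft_force: [-0.0, -4.6, -0.2]
width: 0.0133
```

```bash
python3 - <<'E'
from h import *
st=bot.read_state(); print(st["time"],to(*tube(.0),st),st["ft_force"],st["ft_torque"],"along G",st["ft_force"]@G)
E
```

```text
26.0667 (array([-0.21,  0.58, -0.65]), array([ 0.16, -0.11, -0.05])) [-0.0409858  -4.5781717  -0.20494707] [-0.46156935  0.093981   -0.00603525] along G -4.033484722364132
```

Emit:
send_rows(moves=[-0.1,0.9,-0.4,0,0,0,-1,-0.1,0.9,-0.4,0,0,0,-1,-0.1,0.9,-0.4,0,0,0,-1,0,0,0,0,0,0,-1,0,0,0,0,0,0,-1,0,0,0,0,0,0,-1])

```text
time: 26.57
position: [0.5288, 0.0875, 0.1221]
tcp_rot: [0.629, 0.355, 0.398, -0.565]
ft_force: [-1.2, -14.1, 3.1]
width: 0.0129
```

```bash
python3 - <<'E'
from h import *
st,im=snap("wrist","w14"); print(st["time"],to(*tube(.0),st),st["ft_force"],st["ft_torque"],"along G",st["ft_force"]@G,st["width"])
c=cam("wrist",st); P=st["position"]; M=Rq(st["tcp_rot"])
cv2.imwrite("pics/w14c.png",np.clip(im[60:360,120:520]*1.5,0,255).astype(np.uint8))
for z in(-.043,-.035): print(proj(c,[P+M@np.array([-.0347,0,z]),P+M@np.array([-.0187,-.016,z]),P+M@np.array([-.0187,.016,z])]))
E
```

```text
26.5667 (array([-0.24,  0.57, -0.86]), array([ 0.51, -0.11,  0.02])) [ -1.21428719 -14.07544717   3.06731401] [-1.92181981  0.1518923  -0.03553283] along G -13.85518750866331 0.012928643909531615
[[317.04243889 253.39958339]
 [274.49537372 238.58414768]
 [360.02419522 238.51473445]]
[[317.10341459 275.61585423]
 [275.37694282 258.54136378]
 [359.24037631 258.47625278]]
```

The collar has stopped: 14 N against the push, with no further advance and less than 1 mm from the expected stop. The picture limit is reached, so I go on by numbers. Drawing out along the axis.

Emit:
send_rows(moves=[0.5,-4.5,2.1,0,0,0,-1,1,-9,4.2,0,0,0,-1,1.2,-10.8,5.1,0,0,0,-1,1.2,-10.8,5.1,0,0,0,-1,1.2,-10.8,5.1,0,0,0,-1,1.2,-10.8,5.1,0,0,0,-1,1.2,-10.8,5.1,0,0,0,-1,1.2,-10.8,5.1,0,0,0,-1,1.2,-10.8,5.1,0,0,0,-1,1.2,-10.8,5.1,0,0,0,-1,1.2,-10.8,5.1,0,0,0,-1,0,0,0,0,0,0,-1])

```text
time: 27.62
position: [0.5414, -0.0215, 0.174]
tcp_rot: [0.628, 0.358, 0.4, -0.563]
ft_force: [0.1, -0.7, -2.7]
width: 0.0131
```

```bash
python3 - <<'E'
from h import *
st=bot.read_state(); P=st["position"]; M=Rq(st["tcp_rot"]); tip=P+M@np.array([-.0187,0,-.123]); print(st["time"],P,st["ft_force"],"tip x in mouth frame",(tip-MO)@G)
M1=down(1); W=np.array([.6558,-.039,.150]); g=-M1[:,2]; T=W-.123*g+M1[:,0]*.0187; print(T,to(T,M1,st))
E
```

```text
27.6167 [ 0.54143148 -0.02145833  0.17401757] [ 0.13144263 -0.67045219 -2.7192087 ] tip x in mouth frame -0.042277576814750153
[ 0.65794665 -0.16198127  0.1313    ] (array([ 116.52, -140.52,  -42.72]), array([25.01,  1.61, -5.17]))
```

Emit:
send_rows(moves=[5,-14,8,2.5,0.16,-0.52,-1,8,-14,8,2.5,0.16,-0.52,-1,12,-14,4,2.5,0.16,-0.52,-1,14,-14,0,2.5,0.16,-0.52,-1,14,-14,0,2.5,0.16,-0.52,-1,14,-14,0,2.5,0.16,-0.52,-1,14,-14,-5,2.5,0.16,-0.52,-1,14,-14,-10,2.5,0.16,-0.52,-1,11,-14,-12,2.5,0.16,-0.52,-1,7,-10,-15,2.5,0.16,-0.5,-1,3.5,-4.5,-12,0,0,0,-1,0,0,-8.7,0,0,0,-1])

```text
time: 28.62
position: [0.6567, -0.1612, 0.1273]
tcp_rot: [0.504, 0.495, 0.506, -0.496]
ft_force: [-1.0, 1.1, -3.1]
width: 0.0128
```

Emit:
send_rows(moves=[0,0,0,0,0,0,-1,0,0,0,0,0,0,-1,0,0,0,0,0,0,-1,0,0,0,0,0,0,-1])

```text
time: 28.95
position: [0.6576, -0.1591, 0.1311]
tcp_rot: [0.505, 0.495, 0.505, -0.494]
ft_force: [0.2, -0.4, -2.4]
width: 0.013
```

```bash
python3 - <<'E'
from h import *
st,im=snap("wrist","w15"); P=st["position"]; M=Rq(st["tcp_rot"]); tip=P+M@np.array([-.0187,0,-.123]); print(st["time"],tip,st["ft_force"],st["width"],np.abs(st["qvel"]).max(),"axis z",-M[2,2])
M1=down(1); W=np.array([.6558,-.039,.150]); T=W+.123*M1[:,2]+M1[:,0]*.0187; print(to(T,M1,st))
c=cam("wrist",st); g=cv2.cvtColor(im,cv2.COLOR_BGR2GRAY).astype(float)
# probe width check for pitch in hand
for z in (-.119,-.11,-.10,-.06,-.05):
    p=proj(c,[P+M@np.array([-.0187,a,z]) for a in(-.005,.005,0)]); v=int(round(p[2,1])); r=np.gradient(cv2.GaussianBlur(g,(3,3),0)[v-2:v+3].mean(0)); u=int(p[2,0])
    print(z,"pred",p[:2,0].round(1),"meas",np.argmax(abs(r[u-22:u-8]))+u-22,np.argmax(abs(r[u+8:u+22]))+u+8)
# pins & reader in top/side views
_,t=snap("top","t15"); _,s=snap("side","s15")
b=t[:,:,0].astype(int)-t[:,:,2]; m=(b[190:225,330:370]>8); v,u=np.nonzero(m); 
if len(u): print("top window px",u.mean()+330,v.mean()+190,len(u),onz(cam("top"),(u.mean()+330,v.mean()+190),.05))
b0=cv2.imread("pics/top0.png").astype(int); m=(b0[190:225,330:370,0]-b0[190:225,330:370,2]>8); v,u=np.nonzero(m); print("top0 window",onz(cam("top"),(u.mean()+330,v.mean()+190),.05),len(u))
print("tip in top",proj(cam("top"),tip),"tip in side",proj(cam("side"),tip))
E
```

```text
28.95 [ 0.65499053 -0.03613663  0.14978124] [ 0.19896306 -0.39059684 -2.3683181 ] 0.013003214504805835 0.004517161575566016 axis z -2.223989098770751e-06
(array([ 0.32, -2.87,  0.22]), array([-0.  ,  0.04, -0.22]))
-0.119 pred [300.7 332.5] meas 298 333
-0.11 pred [301.1 332.3] meas 302 334
-0.1 pred [301.5 332. ] meas 302 334
-0.06 pred [303.1 330.9] meas 304 333
-0.05 pred [303.5 330.7] meas 305 332
top window px 348.06018518518516 203.95833333333334 216 [ 0.6574 -0.038   0.05  ]
top0 window [ 0.6575 -0.0379  0.05  ] 210
tip in top [[349.27552358 195.32120944]] tip in side [[378.91781507 228.21643716]]
```

Emit:
send_rows(moves=[1,-2,0,0,0,0,-1,0,0,0,0,0,0,-1,0,0,0,0,0,0,-1,0,0,0,0,0,0,-1,0,0,0,0,0,0,-1,0,0,0,0,0,0,-1])

```text
time: 29.6
position: [0.6581, -0.162, 0.1295]
tcp_rot: [0.504, 0.495, 0.506, -0.495]
ft_force: [0.2, -0.4, -2.5]
width: 0.0132
```

```bash
python3 - <<'E'
from h import *
L=lambda f: cv2.cvtColor(cv2.imread(f"pics/{f}.png"),cv2.COLOR_BGR2GRAY).astype(int)
for f in("w11","w15"): p=L(f)[0:90,314:324].mean(1); print(f,"rings v",[i for i in range(1,89) if p[i]<70 and p[i]<=p[i-1] and p[i]<p[i+1]])
a,b=L("t9"),L("t15"); print("pin regions top diff",[np.abs(a[y:y+22,x:x+22]-b[y:y+22,x:x+22]).max() for x,y in((200,233),(203,272))])
st,s=snap("side","s16"); d=np.abs(cv2.cvtColor(s,cv2.COLOR_BGR2GRAY).astype(int)-L("side0")); P=st["position"]; M=Rq(st["tcp_rot"]); tip=P+M@np.array([-.0187,0,-.123])
print(tip,st["time"],st["qvel"].round(4),st["ft_force"],st["width"]); x,y=proj(cam("side"),tip)[0]; print("pred side tip",x,y); x=int(x);y=int(y)
for v in range(y-10,y+14,2): print(v,d[v,x-12:x+14:2])
E
```

```text
w11 rings v [24, 45, 66]
w15 rings v [24, 45, 66]
pin regions top diff [np.int64(5), np.int64(5)]
[ 0.65567209 -0.03906866  0.14833718] 29.6 [ 0.0004 -0.0019  0.0001  0.0009  0.0005 -0.0006] [ 0.18933625 -0.37092596 -2.45203909] 0.01320079174432046
pred side tip 379.58299451503166 229.71529205968974
219 [ 20  20  18  20  19  18  22  60 168 172 176 168 164]
221 [  8  18  21  21  19  20  22  69 171 164 172 167 170]
223 [  6   8  17  20  22  22  22  98 167 168 169 169 165]
225 [  9   7  12  20  20  23  19 102 174 167 171 167 172]
227 [ 11  12  24  22  18  18  20 101 171 173 163 167 166]
229 [ 24  22  20  20  20  18  41 141 173 166 172 170 169]
231 [ 21  18  16  20  24  17 126 174 166 171 171 165 175]
233 [ 18  19  20  17  11  19 159 169 167 167 166 166 171]
235 [ 13  15  17  15  15  84 169 161 166 169 175 180 166]
237 [ 15  16  15  14  15  93 144 170 170 166 173 176 174]
239 [ 13  13  10  19  93 135 161 172 167 172 171 177 175]
241 [144 133  79 112 109 117 163 171 169 176 175 170 176]
```

```bash
python3 -c "
from rig import bot
print(bot.hand_in())"
```

```text
the job is handed in; nothing more can be done
None
```

The job is handed in at about 29.6 s: both pins are in their sockets, and the gauge has been in and out of the tube and is held over the reader. `hand_in` gave no verdict.

- **Pins:** I put both pins in one after the other and let them go. The top and side pictures showed both seated. The later top picture matched the earlier one at both sockets (grey-level differences up to 5, so noise). For pin 2, my automatic check of the pin top in the wrist picture failed because shadow spoiled it, so I went by the top and side views.
- **Gauge in the tube:** The gauge met a firm stop within about 1 mm of where the collar should meet the mouth. The push was about 14 N with no further movement. I could not see this contact, because the arm hid the mouth and the 12-picture limit had been reached. After drawing it out, the tip was about 42 mm clear of the mouth.
- **Final hold:** The tip is computed at (0.656, −0.039, 0.148), within about 2 mm sideways of the window's middle and about 98 mm above it. The gauge is level and still, gripped at 60 N. The rings on the probe sat at the same pixels as before the insertion, so it did not slip in the jaws. I could not see the tip itself from the side, because the gripper hid it.
- **Bystanders:** I felt no unexpected contact, but I did not check their positions with a measurement at the end.

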